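# Rebuild a laboratory balance: seat the carrier, check it, fit the frame, zero

## Robot

A 6-joint arm with a two-finger parallel gripper is mounted at the origin on the work surface. World frame = base frame: x ahead of the robot, y to its left, z up, the work surface at z = 0. Lengths are in mm, angles in rad, forces in N, time in s.
With the tool pointing down it reaches from about 300 to 875 mm from the base axis. Payload 6.4 kg.
Tool frame: the origin (TCP) lies at the very end of the fingers, on their centre line; the grasp point (between the pads) lies hold_point_z behind it (hold_point_z is the distance from the TCP to the grasp point, in mm); z points along the fingers, y is the direction in which the jaws open and shut (so a half turn about z gives the same grasp; the last joint's range is limited). The gripper opens to 85 mm and grips with 20 to 120 N. Pads are 22 mm wide; open, the fingers measure 114 mm over their backs; the gripper's body (76 mm by 85 mm) begins 54 mm behind the grasp point. The pads swing forward as they close: fully open they stand 13 mm farther back than shut.
Start: joints at [1.127, 0.181, 1.607, -0, 1.354, -0.206], TCP at [135.437, 558.836, 231.288] pointing down, gripper open.
Joint ranges: [-2.99, 2.99], [-0.89, 2.07], [0.3, 2.58], [-1.14, 4.28], [0, 2.63], [-3.12, 3.12]. Speed limits (rad/s): [2.57, 2.57, 3.01, 3.14, 3.14, 3.14].

## Interface

Orientations are given as a unit quaternion [w, x, y, z].
In Python, from rig import observe, get_image, camera_params, close_job, hold_point_z gives the robot as it stands.
- The arm moves only by the tool move_arm, never from a script. Its argument "series" is a list that holds one entry, the list of rows, each a list of 5 numbers: the shift along the tool's x, y, z in cm, then the turn about the tool's z in rad, then the opening, from 0 (shut) to 1 (fully open). A call has 1 to 20 rows; each row is the pose to reach, as a shift and turn from the pose commanded when the call began, along the tool's axes at that moment; what a row does not reach only later rows make up. A row lasts 1/10 s, in which the tool goes at most 50 mm and 8.59 degrees, less where a joint would pass 70% of its speed; a pose out of reach is approached as far as the arm can. A call with a gripper value outside its range is refused whole. The fingers move at their own pace and stop on an object; the grip force is fixed at half the most. Time passes only in rows, so rows that repeat a pose let the fingers close. It gives the time, the measured TCP pose, the force and the opening at its end, in the units of the state.
- observe(): the state, without advancing time (a new reading comes with each control period).
- get_image(name): name is "side" or "top" or "wrist"; returns the picture (400x640x3 uint8, red, green, blue); there is no depth.
- camera_params(name): a dict with "camera_matrix" (3x3 intrinsics, pixels), "eye" and "attitude" of the camera in the world; the wrist camera has in their place "tool_from_camera" (4x4, takes a point from camera to tool coordinates, whose origin is the TCP and whose axes are the flange's). Camera axes: x right, y down, z forward; pixel columns grow to the right and rows downward; lengths in mm; the calibration is good to about 2 mm. A picture is of the moment at which its call begins: read the wrist's pose just before it. camera_params takes no time and is no camera call.
- close_job(): hands the job in, once; it reports no verdict.
The state is a dict: "clock": time; "joints": joint angles; "joint_vel": joint speeds; "joint_torque": joint torques, N m; "ee_pos": TCP position; "tcp_rot": TCP orientation; "wrist_force": force on the tool from outside, world axes, zero at the start; "torque": the same for the moment, N m; "opening": finger opening in mm.
Only numpy, scipy, OpenCV 4.12 (cv2) and the standard library are available. Lean on these libraries where they do the work, as an engineer would, in place of code of your own. Each camera call takes 0.05 s, during which the arm holds its last target.

## Task

The balance has been cleaned: set the cast carrier gently and level on the weighing cell with all four feet down in their seats, let go, and check by touch with the gripper that it does not rock, pressing lightly first on its left rear corner and then on its right front corner. Then lower the weighing frame level over the carrier's two pins until its plate lies flat on the carrier, let go, and press the blue zero key fully down. Do not overload the weighing cell or disturb the bottle, beaker and jar nearby.

Things in the scene. Friction and masses are not known exactly. Their poses are not given: they have to be found in the camera images.
- seat (a point): Middle of the four seats on the weighing cell in the well of the white balance, 60 mm above the bench. +x to the balance's rear (away from display and keys, from the robot), +y left, z up. Seats: round recesses, 20 mm diameter, 4 mm deep: rear pair at x 45, y +-55 mm, floor at z 0; front pair at x -45, y +-38, floor at z -16. Housing deck is 70 mm above the bench. Moves with joint cell.
- cell (a joint): Downward give of the weighing cell in m: 0 unloaded, 1 mm per 7 N of load. Past 3.6 mm (25 N in all, the carrier's 3.5 N and the frame's 3.3 N included) the cell is overloaded.
- carrier_mid (a point): Grey cast carrier, 0.36 kg; point half-way up the middle of its spine. x: along the spine to its rear (wider arm), y left, z up. Spine 104 (x) x 30 (y) x 18 mm, sides free from x -30 to 30: grasp across y. On the bench it stands tilted, rear end 0.176 rad down, point 31 mm up. Only in the seats, front to front, is it level, the point 23 mm straight above seat.
- corner_rear_left (a point): Left rear corner of the carrier: on the top of the wide arm, over its left rear foot (carrier x = +45, y = +55 mm). Same axes as the carrier.
- corner_front_right (a point): Right front corner of the carrier: on the top of the short arm, over its right front foot (carrier x = -45, y = -38 mm). Same axes as the carrier.
- frame_grip (a point): Steel weighing frame, 0.34 kg; point at the centre of its crossbar, 124 mm above the plate's underside. z up; stands upright. Crossbar 12 (x) x 70 (y) x 12 mm: grasp across x. On the carrier, plate flat on the arm tops, the point is 137 mm above carrier_mid.
- tare (a joint): Travel of the blue zero key in m: 0 out, 0.004 fully down, pressed past 0.003; it springs back by itself (about 5.5 N fully down).
- tare_top (a point): Centre of the top face of the blue zero key, 26 x 46 mm, on the balance's front panel, 77 mm above the bench; pressed straight down. Same axes as the balance.
- carrier: The same carrier, same axes; origin 2 mm below carrier_mid. Heights from carrier_mid: cross arms 20 mm wide at x 45 (132 mm long) and x -45 (98 mm), tops 13 mm above. Feet with round ends, 16 mm diameter: rear pair x 45, y +-55, soles 23 mm below; front pair x -45, y +-38, soles 39 mm below. Steel pins, 10 mm diameter, tapered tips, at x +-45, y 0, from 13 to 33 mm above.
- frame: The same frame, same axes; origin at the centre of its plate's underside. Plate 130 (x) x 70 (y) x 4 mm, two through holes of 13 mm diameter at x +-45, y 0, for the carrier's pins; either way round fits. Two 8 mm rods at y +-30 rise from it to the crossbar.
- amber: Bystander: amber glass bottle, 60 mm diameter, 125 mm high; origin at the centre of its underside.
- beaker: Bystander: glass beaker, 76 mm diameter, 95 mm high; origin at the centre of its underside.
- jar: Bystander: clear jar with white lid, 72 mm diameter, 85 mm high; origin at the centre of its underside.
There are look-alikes about, which are no part of the job. What is shaped like the carrier but red is not meant.

How it is judged (in metres and radians):
On the way, in this order (a step that is already met when the one before it is completed fails the run):
1. the carrier stands level in its four seats, front to front, and is let go (horizontal distance between carrier_mid and seat below 0.006 m and z of carrier_mid in the frame of seat below 0.0248 m and angle between carrier_mid's own z axis and vertical below 0.025 rad and angle between the x axis of carrier_mid and the x axis of seat, either way round below 0.1 rad and contact force between the fingers and carrier below 0.1 N), for 0.3 s.
2. the gripper, from above, presses on the seated carrier's left rear corner (over 1.5 N, within 20 mm of the corner) (contact force between the fingers and carrier above 1.5 N and horizontal distance between the grasp point and corner_rear_left below 0.02 m and z of the grasp point in the frame of corner_rear_left above 0.008 m and horizontal distance between carrier_mid and seat below 0.006 m and z of carrier_mid in the frame of seat below 0.0248 m and angle between carrier_mid's own z axis and vertical below 0.025 rad and angle between the x axis of carrier_mid and the x axis of seat, either way round below 0.1 rad), for 0.1 s.
3. then in the same way on its right front corner (contact force between the fingers and carrier above 1.5 N and horizontal distance between the grasp point and corner_front_right below 0.02 m and z of the grasp point in the frame of corner_front_right above 0.008 m and horizontal distance between carrier_mid and seat below 0.006 m and z of carrier_mid in the frame of seat below 0.0248 m and angle between carrier_mid's own z axis and vertical below 0.025 rad and angle between the x axis of carrier_mid and the x axis of seat, either way round below 0.1 rad), for 0.1 s.
4. the frame's plate lies flat on the seated carrier, both pins through it, and is let go (horizontal distance between carrier_mid and seat below 0.006 m and z of carrier_mid in the frame of seat below 0.0248 m and angle between each of carrier_mid, frame_grip's own z axis and vertical below 0.025 rad and angle between the x axis of carrier_mid and the x axis of seat, either way round below 0.1 rad and horizontal distance between frame_grip and carrier_mid below 0.006 m and z of frame_grip in the frame of carrier_mid below 0.1388 m and contact force between the fingers and frame below 0.1 N), for 0.3 s.
5. the zero key is pressed down (over 3 mm) (value of joint tare above 0.003 m and horizontal distance between carrier_mid and seat below 0.006 m and z of carrier_mid in the frame of seat below 0.0248 m and angle between each of carrier_mid, frame_grip's own z axis and vertical below 0.025 rad and angle between the x axis of carrier_mid and the x axis of seat, either way round below 0.1 rad and horizontal distance between frame_grip and carrier_mid below 0.006 m and z of frame_grip in the frame of carrier_mid below 0.1388 m), for 0.05 s.
At the end, for the whole second after the job is handed in: Carrier in its four seats: centre within 6 mm of the seat centre, at most 24.8 mm above it, tilt under 0.025 rad, in line within 0.1 rad. Frame flat on it over both pins: within 6 mm sideways, at most 138.8 mm above, tilt under 0.025 rad. Both released, at rest; zero key out again (horizontal distance between carrier_mid and seat below 0.006 m and z of carrier_mid in the frame of seat below 0.0248 m and angle between each of carrier_mid, frame_grip's own z axis and vertical below 0.025 rad and angle between the x axis of carrier_mid and the x axis of seat, either way round below 0.1 rad and horizontal distance between frame_grip and carrier_mid below 0.006 m and z of frame_grip in the frame of carrier_mid below 0.1388 m and value of joint tare below 0.001 m and linear speed of each of carrier, frame below 0.01 m/s); the robot touches nothing.
It fails at once if the weighing cell is overloaded (pressed in more than 3.6 mm, 25 N) (value of joint cell above 0.0036 m).
It fails at once if the frame is tilted more than 0.15 rad while at the pins (horizontal distance between frame_grip and carrier_mid below 0.04 m and z of frame_grip in the frame of carrier_mid below 0.16 m and angle between frame_grip's own z axis and vertical above 0.15 rad).
It fails at once if the amber bottle is shifted more than 15 mm or tipped (distance of amber from where it was at the start of the episode above 0.015 m or angle between amber's own z axis and vertical above 0.2 rad).
It fails at once if the beaker is shifted more than 15 mm or tipped (distance of beaker from where it was at the start of the episode above 0.015 m or angle between beaker's own z axis and vertical above 0.2 rad).
It fails at once if the jar is shifted more than 15 mm or tipped (distance of jar from where it was at the start of the episode above 0.015 m or angle between jar's own z axis and vertical above 0.2 rad).
It also fails if it takes over 70 s, if anything falls off the work surface, if the arm or the gripper's body presses on something with over 40 N, if the wrist force passes 120 N, or if a joint passes its speed limit or range.

## Working session

There is one attempt and no reset: what is moved stays moved. The work goes in short steps, Python scripts to look and compute and a tool call to move; the robot and the scene stay as the last step left them, time stands still between calls to the robot, and variables do not carry over. Pictures are saved under pics/ and viewed, and the job is handed in when it is done.

Besides the shell and the picture viewer there is one more tool, called after "Call:" as name(argument=value, ...), one argument or row to a line, values as JSON. move_arm: Moves the arm, as the interface text tells. Its arguments: {"type":"object","properties":{"series":{"type":"array","items":{"type":"array","items":{"type":"array","items":{"type":"number"}}}}},"required":["series"]}

```bash
mkdir -p pics; ls
python3 - <<'E'
from rig import *
import cv2,json
s=observe();print(s);print(hold_point_z if not callable(hold_point_z) else hold_point_z())
for n in("side","top","wrist"):
    print(n,camera_params(n))
    cv2.imwrite(f"pics/{n}0.png",get_image(n)[:,:,::-1])
E
```

```text
pics
{'clock': 0.0, 'joints': array([ 1.12667031e+00,  1.81518290e-01,  1.60801722e+00, -2.03303792e-05,
        1.35380261e+00, -2.06306522e-01]), 'joint_vel': array([-0.0002244 ,  0.00117525,  0.00027826,  0.00022727,  0.00113581,
        0.0008358 ]), 'joint_torque': array([ 9.93897265e-04, -4.44869971e+01, -3.51339054e+01, -2.14817169e-04,
        9.34710726e-03,  3.80826592e-06]), 'ee_pos': array([135.2090231 , 558.30343879, 230.39249664]), 'tcp_rot': array([-2.69444747e-04,  1.18627497e-01,  9.92938445e-01, -8.30154602e-04]), 'wrist_force': array([ 0.27416608, -0.40660547, -0.1469922 ]), 'torque': array([ 0.02997467, -0.02824826,  0.00239962]), 'opening': 85.45563408009376}
18.700000000000003
side {'camera_matrix': array([[371.48826875,   0.        , 321.69782657],
       [  0.        , 371.48826875, 200.40536902],
       [  0.        ,   0.        ,   1.        ]]), 'eye': array([ -33.94465218, -433.85349602,  822.09216155]), 'attitude': array([-0.34030076,  0.84977266, -0.37201996,  0.15389275])}
top {'camera_matrix': array([[483.02064681,   0.        , 310.80009129],
       [  0.        , 483.02064681, 202.65947259],
       [  0.        ,   0.        ,   1.        ]]), 'eye': array([ 309.19842498,   34.77460256, 1458.01002529]), 'attitude': array([-0.04693223,  0.70937797, -0.70172786,  0.04645724])}
wrist {'camera_matrix': array([[288.87579242,   0.        , 322.62403426],
       [  0.        , 288.87579242, 200.25723767],
       [  0.        ,   0.        ,   1.        ]]), 'tool_from_camera': array([[ 5.02969927e-05, -9.47472727e-01, -3.19836567e-01,
         8.20496144e+01],
       [ 9.99999829e-01,  2.34014148e-04, -5.35976985e-04,
         5.97211863e-01],
       [ 5.82669857e-04, -3.19836485e-01,  9.47472576e-01,
        -1.42092665e+02],
       [ 0.00000000e+00,  0.00000000e+00,  0.00000000e+00,
         1.00000000e+00]])}
```

View pics/side0.png

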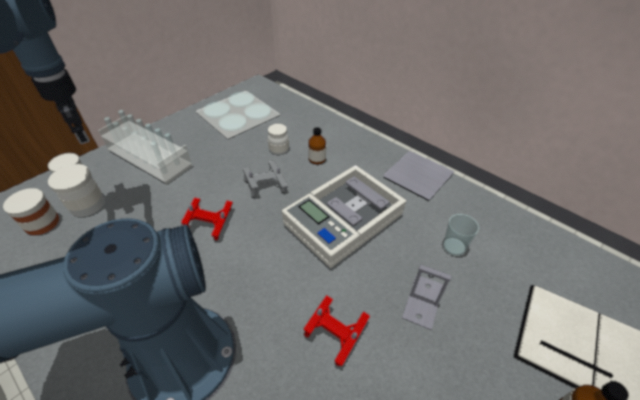

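View pics/top0.png

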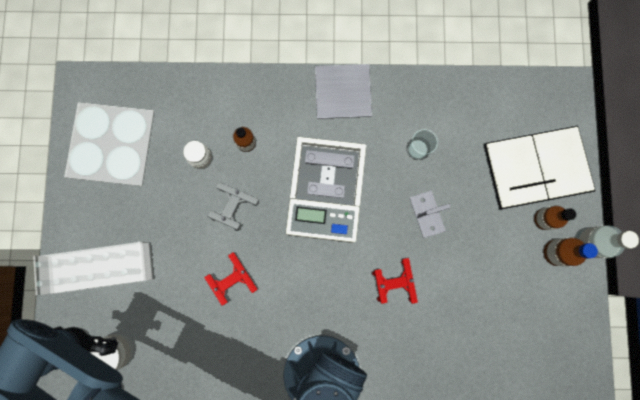

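View pics/wrist0.png

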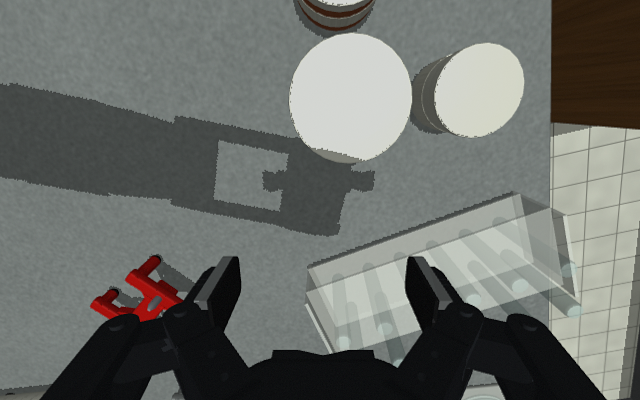

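Candidates for the carrier in the top view are the grey part at (234,206) and red ones at (231,279) and (396,282). The grey one fits the description. The frame is at (428,213) and the balance at (327,188). The jar is at (196,154), the bottle at (243,138) and the beaker at (420,146).

```bash
cat > h.py <<'E'
import numpy as np,cv2
from rig import *
from scipy.spatial.transform import Rotation as R
def q2R(q): return R.from_quat([q[1],q[2],q[3],q[0]]).as_matrix()
def cam(n,s=None):
    p=camera_params(n);K=p["camera_matrix"]
    if n=="wrist":
        T=np.eye(4);T[:3,:3]=q2R(s["tcp_rot"]);T[:3,3]=s["ee_pos"]
        C=T@p["tool_from_camera"];return K,C[:3,:3],C[:3,3]
    return K,q2R(p["attitude"]),p["eye"]
def ray(c,uv):
    K,Rm,e=c;d=Rm@np.linalg.solve(K,[uv[0],uv[1],1.]);return e,d/np.linalg.norm(d)
def onz(c,uv,z):
    e,d=ray(c,uv);return e+d*(z-e[2])/d[2]
def proj(c,P):
    K,Rm,e=c;p=K@(Rm.T@(np.asarray(P,float)-e));return p[:2]/p[2]
def tri(cs,uvs):
    A=np.zeros((3,3));b=np.zeros(3)
    for c,uv in zip(cs,uvs):
        e,d=ray(c,uv);M=np.eye(3)-np.outer(d,d);A+=M;b+=M@e
    P=np.linalg.solve(A,b);return P,[np.linalg.norm(proj(c,P)-uv) for c,uv in zip(cs,uvs)]
def snap(n,name):
    s=observe();im=get_image(n);cv2.imwrite(f"pics/{name}.png",im[:,:,::-1]);np.save(f"pics/{name}.npy",np.r_[s["ee_pos"],s["tcp_rot"]]);return s
def wcam(name):
    a=np.load(f"pics/{name}.npy");return cam("wrist",dict(ee_pos=a[:3],tcp_rot=a[3:]))
def crop(name,u0,v0,u1,v1,k,out):
    im=cv2.imread(f"pics/{name}.png")[v0:v1,u0:u1];im=cv2.resize(im,None,fx=k,fy=k,interpolation=cv2.INTER_CUBIC)
    for u in range((u0//10+1)*10,u1,10): cv2.line(im,((u-u0)*k,0),((u-u0)*k,6 if u%50 else 14),(0,255,255),1)
    for v in range((v0//10+1)*10,v1,10): cv2.line(im,(0,(v-v0)*k),(6 if v%50 else 14,(v-v0)*k),(0,255,255),1)
    cv2.imwrite(f"pics/{out}.png",im)
E
python3 - <<'E'
from h import *
c=cam("top")
for n,uv,z in [("carrier",(234,206),31),("bal",(327,174),83),("frame",(428,213),20),("frametop",(445,210),124),("amber",(243,138),125),("jar",(196,154),85),("beaker",(421,146),50),("tare",(339,229),77),("red1",(231,279),31),("red2",(396,282),31)]:
    print(n,onz(c,uv,z).round())
crop("top0",190,120,370,250,4,"topA")
crop("top0",270,120,470,250,4,"topB")
crop("side0",220,130,480,330,3,"sideA")
E
```

```text
carrier [486. 265.  31.]
bal [576.  -9.  83.]
frame [ 473. -315.   20.]
frametop [ 470. -337.  124.]
amber [669. 231. 125.]
jar [631. 372.  85.]
beaker [ 671. -291.   50.]
tare [418. -45.  77.]
red1 [272. 267.  31.]
red2 [ 268. -214.   31.]
```

View pics/topA.png

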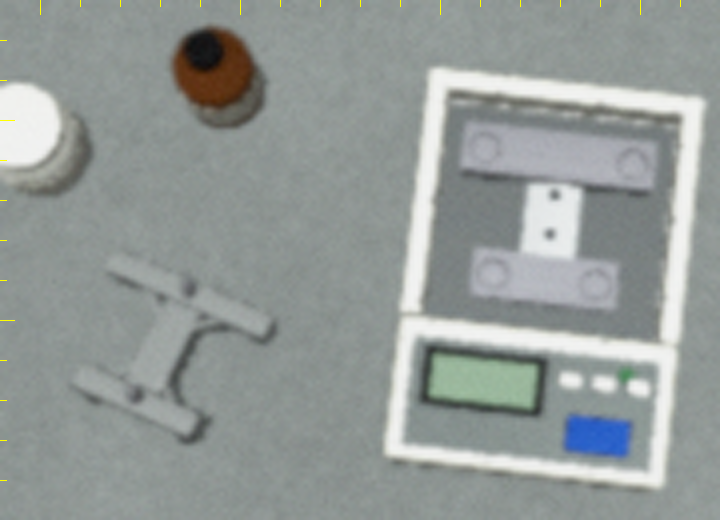

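View pics/topB.png

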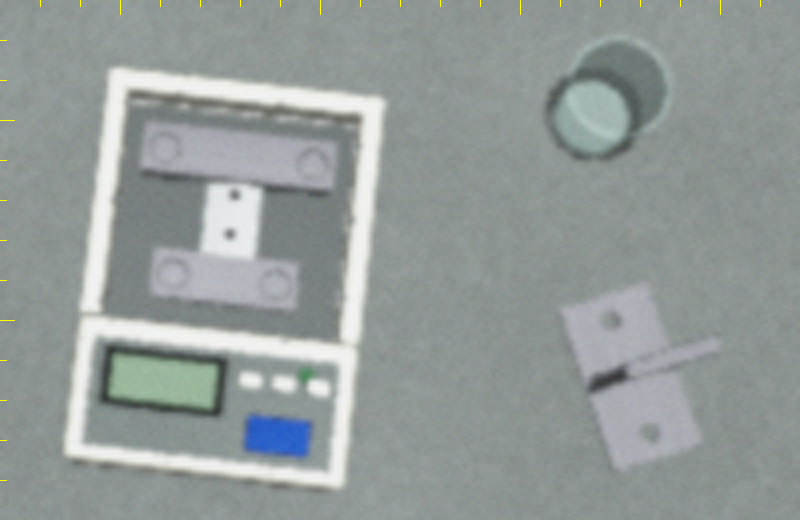

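View pics/sideA.png

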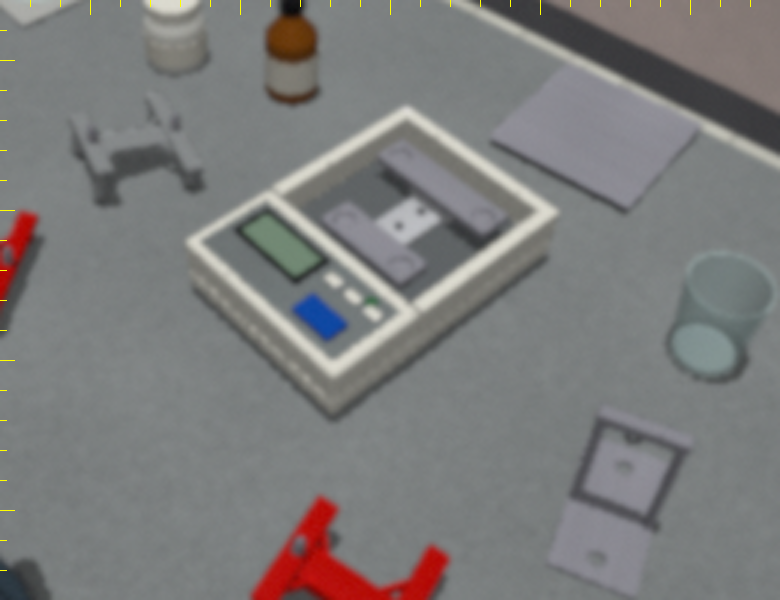

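```bash
cat >> h.py <<'E'
def toolyaw(s):
    y=q2R(s["tcp_rot"])[:,1];return np.degrees(np.arctan2(y[1],y[0]))
def mv(P,yaw=None,s=None):
    s=s or observe();Rm=q2R(s["tcp_rot"]);d=Rm.T@(np.array(P,float)-s["ee_pos"])
    t=0 if yaw is None else -np.radians((yaw-toolyaw(s)+90)%180-90)
    print("now",s["ee_pos"].round(1),"yaw",round(toolyaw(s),2),"t",round(s["clock"],2),"F",s["wrist_force"].round(2),"op",round(s["opening"],1))
    print("move cm",(d/10).round(3),"turn",round(t,4))
E
python3 -c "
from h import *
mv((480,265,260),64.4)"
```

```text
now [135.2 558.4 230.6] yaw 76.38 t 0.15 F [ 0.25 -0.28 -0.23] op 85.5
move cm [-40.416 -20.402  -2.925] turn 0.209
```

Call:
move_arm(
  series=[
    [[-10,-5,-2.9,0.05,1],[-20,-10,-2.9,0.1,1],[-30,-15,-2.9,0.15,1],[-40.4,-20.4,-2.9,0.209,1],[-40.4,-20.4,-2.9,0.209,1],[-40.4,-20.4,-2.9,0.209,1],[-40.4,-20.4,-2.9,0.209,1],[-40.4,-20.4,-2.9,0.209,1],[-40.4,-20.4,-2.9,0.209,1],[-40.4,-20.4,-2.9,0.209,1],[-40.4,-20.4,-2.9,0.209,1],[-40.4,-20.4,-2.9,0.209,1]],
  ],
)

```text
clock: 1.35
ee_pos: [479.1, 266.0, 259.9]
tcp_rot: [-0.001, 0.221, 0.975, -0.0]
wrist_force: [0.2, 0.0, -1.8]
opening: 85.6
```

```bash
python3 -c "
from h import *
s=snap('wrist','w1');print(toolyaw(s),s['ee_pos'],s['clock'])"
```

```text
64.42324052805826 [479.06699678 265.99104186 259.85922168] 1.35
```

View pics/w1.png

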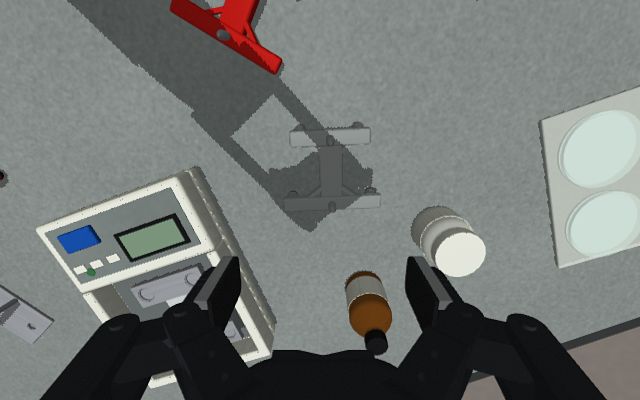

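```bash
python3 -c "
from h import *
crop('w1',270,110,400,240,6,'w1c')"
```

```text
(no output)
```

View pics/w1c.png

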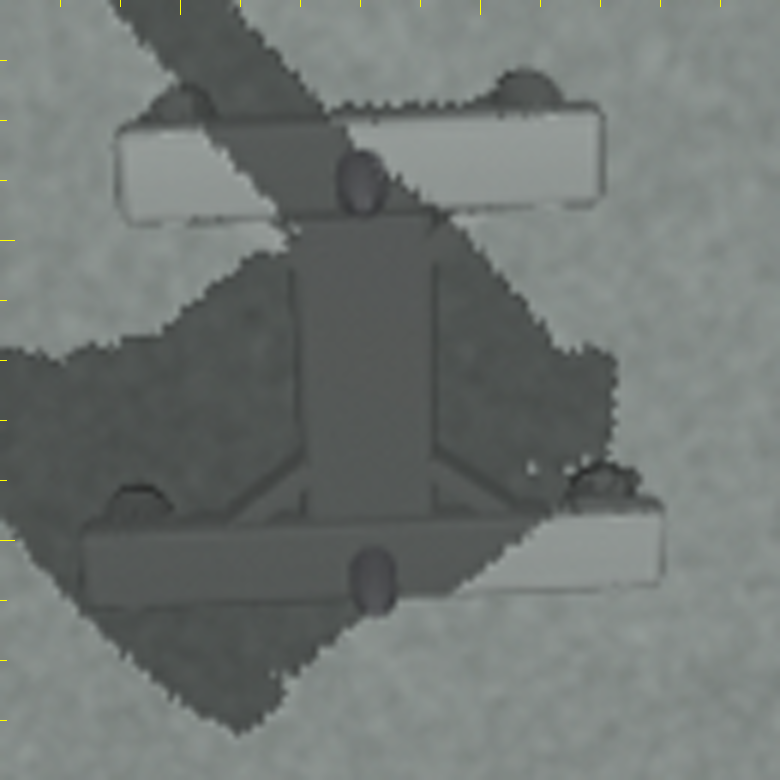

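```bash
cat >> h.py <<'E'
from scipy.optimize import least_squares
def Rz(a): return R.from_euler("z",a).as_matrix()
def fit(obs,x0,free_z=True,pitch=0.0,freep=False):
    # obs: list of (cam, pixel, model point, weight); params x,y,z,yaw,pitch(rear down +)
    def pose(p): return Rz(p[3])@R.from_euler("y",p[4] if freep else pitch).as_matrix()
    def f(p):
        Rm=pose(p);return np.concatenate([(proj(c,Rm@np.array(m,float)+p[:3])-uv)*w for c,uv,m,w in obs]+[[0 if free_z else (p[2]-x0[2])*100]])
    r=least_squares(f,np.r_[x0,pitch]);return r.x,f(r.x)[:len(obs)*2].reshape(-1,2)
E
python3 - <<'E'
from h import *
w=wcam("w1");t=cam("top")
M=[(-55,-49),(-55,49),(-35,49),(-35,-49),(35,-66),(55,-66),(35,66),(55,66)]
W=[(120,130),(600,105),(603,203),(135,222),(88,525),(88,607),(662,500),(662,588)]
T=[(193,438),(72,386),(80,368),(205,420),(265,340),(273,320),(107,270),(115,253)]
ow=[(w,np.array(p)/6.+(270,110),(*m,13),1) for m,p in zip(M,W)]
ot=[(t,np.array(p)/4.+(190,120),(*m,13),1.5) for m,p in zip(M,T)]
x0=[485,265,31,np.radians(-25)]
for o,fz in((ow,False),(ow,True),(ot,False),(ow+ot,False),(ow+ot,True)):
    for fp in (False,True):
        x,r=fit(o,x0,fz,0.176,fp);print(x[:3].round(1),np.degrees(x[3]).round(2),x[4].round(3),np.sqrt((r**2).mean()).round(2))
print(r.round(1).tolist())
E
```

```text
[482.9 277.1  31. ] -23.16 0.176 1.22
[482.7 277.1  31. ] -23.15 0.197 1.2
[484.7 276.5  21.6] -23.16 0.176 0.69
[485.8 276.1  18.4] -23.18 0.118 0.51
[479. 273.  31.] -22.44 0.176 0.95
[478.7 273.1  31. ] -22.31 0.205 0.94
[481.8 275.9  31. ] -22.97 0.176 1.62
[481.6 276.   31. ] -22.94 0.195 1.61
[483.5 276.   20.7] -22.96 0.176 1.31
[484.4 275.7  18.4] -23.04 0.119 1.26
[[-0.3, -1.3], [-0.6, -0.8], [-1.5, -1.0], [-1.4, -0.7], [-1.3, -0.2], [0.2, -0.9], [-0.1, -0.1], [-0.7, -1.6], [-1.0, -0.2], [-0.8, -0.7], [0.8, -3.0], [-1.1, -2.6], [-0.6, -0.7], [0.7, -2.1], [-1.4, -0.7], [0.1, -3.1]]
```

```bash
python3 -c "
from h import *
mv((470,270,150),67)"
```

```text
now [478.8 266.4 260. ] yaw 64.48 t 1.4 F [-0.33  0.22  0.79] op 85.2
move cm [ 0.942 -0.048 11.   ] turn -0.044
```

Call:
move_arm(
  series=[
    [[0.3,0,4,-0.044,1],[0.6,0,8,-0.044,1],[0.9,0,11,-0.044,1],[0.9,0,11,-0.044,1],[0.9,0,11,-0.044,1]],
  ],
)

```text
clock: 1.9
ee_pos: [471.2, 270.3, 150.9]
tcp_rot: [-0.0, 0.199, 0.98, -0.0]
wrist_force: [-0.6, -0.1, 0.2]
opening: 85.3
```

```bash
python3 -c "
from h import *
s=snap('wrist','w2');print(toolyaw(s),s['ee_pos'],s['clock'])
crop('w2',220,60,440,250,3,'w2c')"
```

```text
67.03675323058319 [471.22176499 270.33864608 150.86141851] 1.9
```

View pics/w2c.png

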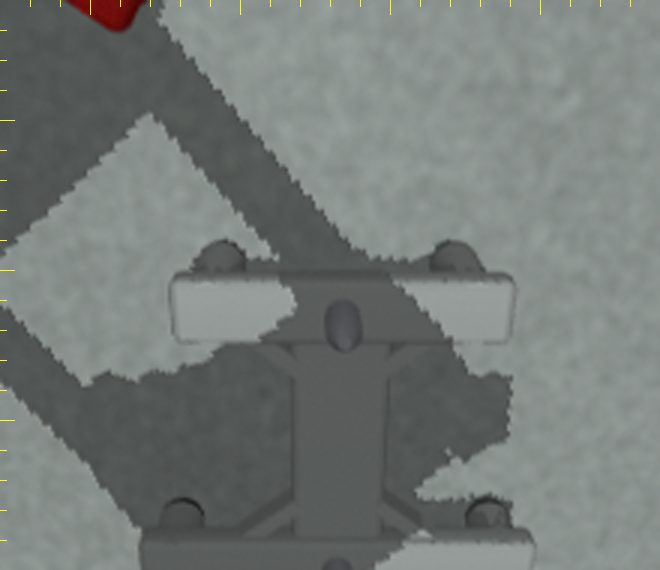

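```bash
python3 -c "
from h import *
crop('w2',255,130,405,270,5,'w2d')"
```

```text
(no output)
```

View pics/w2d.png

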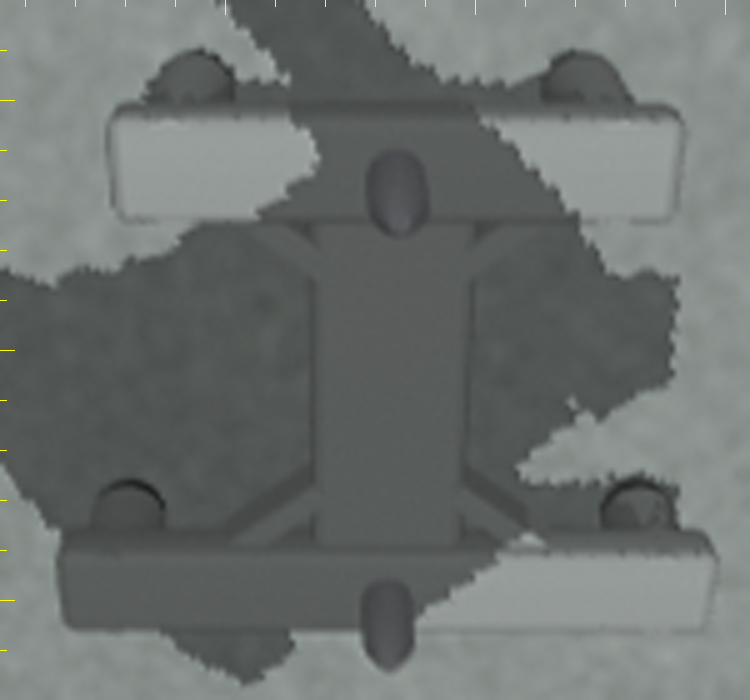

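Run:
```python
from h import *
w=wcam("w1");w2=wcam("w2")
M=[(-55,-49),(-55,49),(-35,49),(-35,-49),(35,-66),(55,-66),(35,66),(55,66)]
W=[(120,130),(600,105),(603,203),(135,222),(88,525),(88,607),(662,500),(662,588)]
W2=[(113,115),(683,113),(681,219),(117,220),(62,545),(66,628),(716,545),(708,628)]
o1=[(w,(np.array(p)+.5)/6.-.5+(270,110),(*m,13),1) for m,p in zip(M,W)]
o2=[(w2,(np.array(p)+.5)/5.-.5+(255,130),(*m,13),1) for m,p in zip(M,W2)]
# pins base/tip width centre: tip z33
x0=[485,265,31,np.radians(-25)]
for o,fz in((o2,False),(o2,True),(o1+o2,False),(o1+o2,True)):
    for fp in (False,True):
        x,r=fit(o,x0,fz,0.176,fp);print(x[:3].round(1),np.degrees(x[3]).round(2),x[4].round(3),np.sqrt((r**2).mean()).round(2))
print(r.round(1).tolist())
# spine midline & pins
x,r=fit(o2,x0,False,.176)
Rm=Rz(x[3])@R.from_euler("y",.176).as_matrix()
for m in [(-45,0,33),(45,0,33),(0,15,9),(0,-15,9)]:
    print(m,((proj(w2,Rm@np.array(m,float)+x[:3])-(255,130)+.5)*5).round())
print(Rm@[0,0,0]+x[:3])
```

```text
[482.5 276.6  31. ] -22.99 0.176 1.29
[482.3 276.7  31. ] -22.98 0.197 1.23
[484.1 276.2  25.6] -22.99 0.176 0.63
[484.5 276.   24.8] -23.01 0.16 0.58
[482.4 276.7  31. ] -23.06 0.176 1.27
[482.2 276.8  31. ] -23.04 0.198 1.23
[483.9 276.2  25.1] -23.06 0.176 0.78
[484.3 276.1  24.1] -23.07 0.156 0.74
[[-0.3, 0.1], [1.1, 0.6], [0.1, 0.5], [-1.2, 0.8], [-1.1, 1.2], [0.4, 0.4], [1.2, 1.3], [0.5, -0.3], [-0.1, -1.0], [0.4, -0.4], [-1.7, 0.1], [0.7, -0.3], [-0.5, -0.3], [0.4, -0.9], [0.7, 0.0], [-0.1, -0.6]]
(-45, 0, 33) [403. 213.]
(45, 0, 33) [392. 658.]
(0, 15, 9) [473. 385.]
(0, -15, 9) [312. 385.]
[482.4798266  276.62667516  30.99961672]
```

```bash
python3 -c "
from h import *
mv((470.2,281.9,17),67)"
```

```text
now [472.4 270.4 152.1] yaw 67.01 t 1.95 F [ 0.48 -0.76  0.96] op 85.6
move cm [ 0.678  0.946 13.51 ] turn 0.0002
```

```bash
cat >> h.py <<'E'
import json
# commanded pose log: each call's final row
def cmdpose():
    P=np.array([135.437,558.836,231.288]);a=np.radians(76.38)
    for dx,dy,dz,t in json.load(open("log.json")):
        y=np.array([np.cos(a),np.sin(a),0]);x=np.array([-np.sin(a)*-1*-1,np.cos(a),0])
        # tool z down: x = y cross z
        x=np.cross(y,[0,0,-1.]);P=P+10*(dx*x+dy*y+dz*np.array([0,0,-1.]));a-=t
    return P,np.degrees(a)
def log(*r):
    try:L=json.load(open("log.json"))
    except FileNotFoundError:L=[]
    L.append(r);json.dump(L,open("log.json","w"))
def mvc(P,yaw):
    C,a=cmdpose();s=observe();ar=np.radians(a);y=np.array([np.cos(ar),np.sin(ar),0]);x=np.cross(y,[0,0,-1.])
    d=np.array(P)-C
    print("cmd",C.round(1),round(a,2),"meas",s["ee_pos"].round(1),round(toolyaw(s),2),"t",round(s["clock"],2),"F",s["wrist_force"].round(2),"op",round(s["opening"],1))
    print("move cm",(np.array([d@x,d@y,-d[2]])/10).round(3),"turn",round(-np.radians((yaw-a+90)%180-90),4))
E
python3 -c "
from h import *
log(-40.4,-20.4,-2.9,.209);log(.9,0,11,-.044)
mvc((470.2,281.9,17),67)"
```

```text
cmd [471.9 269.3 150.3] 66.93 meas [472.4 270.4 152.1] 67.01 t 1.95 F [ 0.48 -0.76  0.96] op 85.6
move cm [ 0.651  1.089 13.329] turn -0.0013
```

Call:
move_arm(
  series=[
    [[0.6,1.0,4,0,1],[0.6,1.0,8,0,1],[0.6,1.0,11,0,1],[0.6,1.0,13.3,0,1],[0.6,1.0,13.3,0,1],[0.6,1.0,13.3,0,1]],
  ],
)

```text
clock: 2.55
ee_pos: [471.8, 281.5, 19.2]
tcp_rot: [0.001, 0.2, 0.98, 0.001]
wrist_force: [0.2, 0.3, 0.6]
opening: 85.4
```

```bash
python3 -c "
from h import *
log(.6,1.0,13.3,0)
s=snap('wrist','w3');mvc((470.9,280.9,17),67)"
```

```text
cmd [470.3 280.9  17.3] 66.93 meas [472.4 281.7  19.8] 66.93 t 2.6 F [-0.63  0.12  0.42] op 85.3
move cm [-0.052  0.025  0.029] turn -0.0013
```

View pics/w3.png

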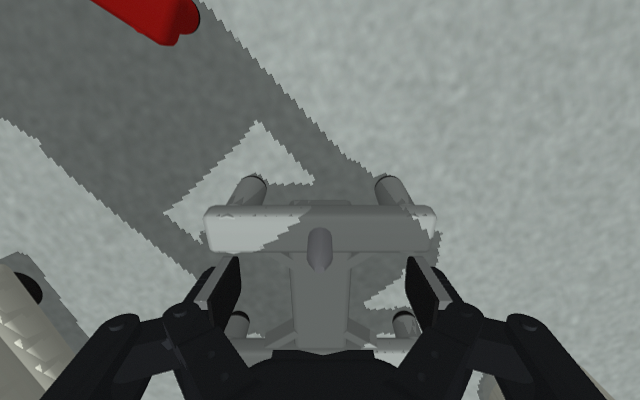

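Call:
move_arm(
  series=[
    [[0,0,0.5,0,1],[0,0,0.5,0,0.6],[0,0,0.5,0,0.2],[0,0,0.5,0,0],[0,0,0.5,0,0],[0,0,0.5,0,0],[0,0,0.5,0,0],[0,0,0.5,0,0]],
  ],
)

```text
clock: 3.4
ee_pos: [470.8, 281.1, 12.7]
tcp_rot: [0.0, 0.2, 0.98, 0.0]
wrist_force: [0.3, 1.5, 3.5]
opening: 29.3
```

```bash
python3 -c "
from h import *
log(0,0,.5,0)
s=snap('wrist','w4');mvc((470.9,280.9,120),85)"
```

```text
cmd [470.3 280.9  12.3] 66.93 meas [470.8 281.1  12.7] 66.92 t 3.45 F [0.87 1.72 3.67] op 28.8
move cm [ -0.052   0.025 -10.771] turn -0.3154
```

View pics/w4.png

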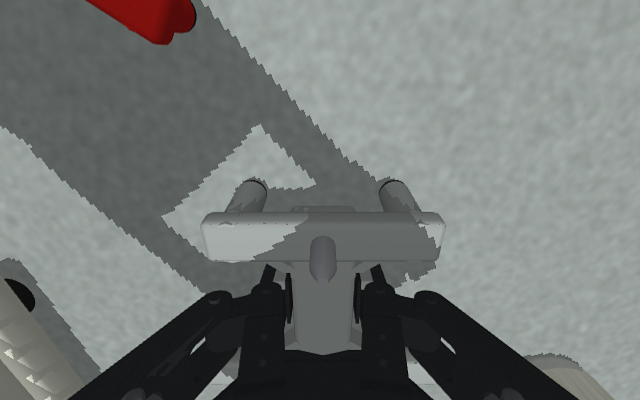

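Call:
move_arm(
  series=[
    [[0,0,-3,0,0],[0,0,-7,0,0],[0,0,-11,0,0],[0,0,-15,0,0],[0,0,-18,0,0],[0,0,-18,0,0],[0,0,-18,0,0]],
  ],
)

```text
clock: 4.15
ee_pos: [469.5, 280.5, 191.1]
tcp_rot: [-0.001, 0.2, 0.98, -0.0]
wrist_force: [-0.6, 0.3, -5.1]
opening: 29.6
```

```bash
python3 -c "
from h import *
log(0,0,-18,0)
s=snap('wrist','w5');mvc((590,110,210),85);snap('side','s5');crop('s5',180,80,400,260,3,'s5c')"
```

```text
cmd [470.3 280.9 192.3] 66.93 meas [468.8 280.3 189.8] 66.91 t 4.2 F [-0.22 -0.66 -4.28] op 29.0
move cm [-17.708 -11.03   -1.771] turn -0.3154
```

View pics/w5.png

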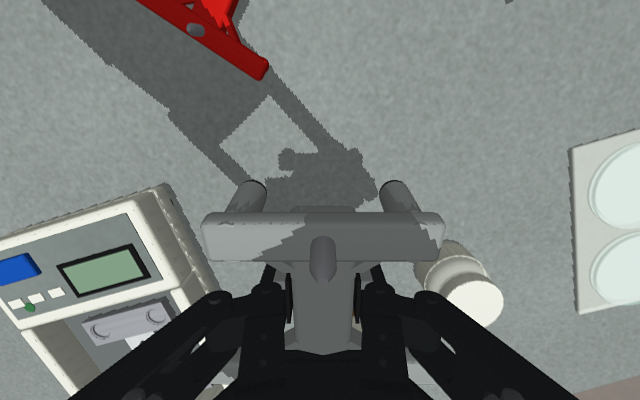

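View pics/s5c.png

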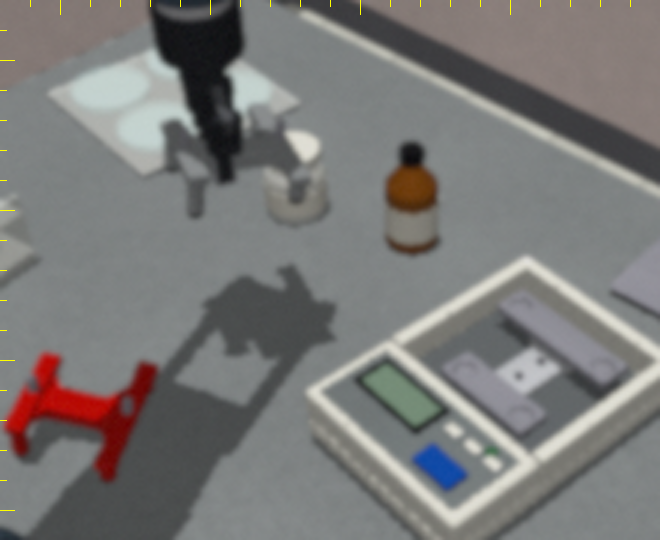

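```bash
python3 -c "
from h import *
crop('w5',190,170,460,370,3,'w5c')"
```

```text
(no output)
```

View pics/w5c.png

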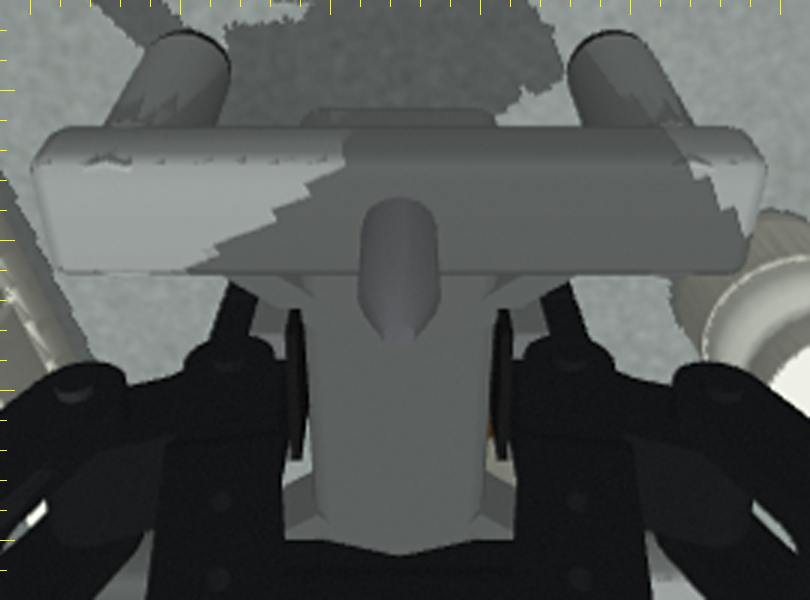

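```bash
cat >> h.py <<'E'
def held(obs,pitch0=.176,fixp=True,prior=0):
    p=camera_params("wrist");T=p["tool_from_camera"];c=(p["camera_matrix"],T[:3,:3],T[:3,3])
    B=np.diag([-1.,1,-1])
    def f(q):
        Rm=B@Rz(q[3])@R.from_euler("y",pitch0 if fixp else q[4]).as_matrix()
        return np.concatenate([(proj(c,Rm@np.array(m,float)+q[:3])-uv)*1. for uv,m in obs])
    r=least_squares(f,[-15,0,-20,0,pitch0]);return r.x,f(r.x).reshape(-1,2)
E
python3 - <<'E'
from h import *
P=[((35,160),(-55,-49,13)),((765,160),(-55,49,13)),((60,272),(-35,-49,13)),((742,272),(-35,49,13)),((399,335),(-45,0,33))]
o=[((np.array(p)+.5)/3-.5+(190,170),m) for p,m in P]
for fp in(True,False):
    x,r=held(o,.176,fp);print(x.round(3),r.round(1).tolist())
E
```

```text
[-1.5442e+01  7.5700e-01 -1.3155e+01  1.0000e-03  1.7600e-01] [[-0.8, 0.4], [0.9, 0.3], [0.3, 1.8], [-0.9, 1.7], [0.4, -3.5]]
[-1.3838e+01  7.5500e-01 -1.0297e+01  1.0000e-03  2.4100e-01] [[-1.3, 0.8], [1.4, 0.7], [0.9, 0.2], [-1.5, 0.1], [0.4, -1.5]]
```

Run:
```python
from h import *
t=cam("top")
P=[((486,149),(45,55,4)),((633,163),(45,-55,4)),((493,274),(-45,38,-12)),((596,286),(-45,-38,-12))]
o=[(t,(np.array(p)+.5)/4-.5+(190,120),m,1) for p,m in P]
x,r=fit(o,[575,-10,60,-.09],False);print(x.round(2),np.degrees(x[3]),r.round(2).tolist())
mvc((600,120,260),85)
```

```text
[ 5.810e+02 -1.197e+01  6.000e+01 -1.000e-01  0.000e+00] -5.797285007397487 [[-0.32, -0.21], [0.04, 0.38], [0.24, -0.0], [0.05, -0.16]]
cmd [470.3 280.9 192.3] 66.93 meas [468.5 280.2 189.3] 66.92 t 4.25 F [-0.09  0.52 -4.  ] op 29.0
move cm [-18.236  -9.718  -6.771] turn -0.3154
```

Run:
```python
from h import *
mvc((670,110,270),84.2)
```

```text
cmd [470.3 280.9 192.3] 66.93 meas [468.5 280.2 189.3] 66.92 t 4.25 F [-0.09  0.52 -4.  ] op 29.0
move cm [-25.068  -7.895  -7.771] turn -0.3015
```

Call:
move_arm(
  series=[
    [[-4,-1.2,-3,-0.08,0],[-8.5,-2.7,-5,-0.16,0],[-13,-4.1,-7.8,-0.24,0],[-17,-5.4,-7.8,-0.301,0],[-21,-6.7,-7.8,-0.301,0],[-25,-7.9,-7.8,-0.301,0],[-25,-7.9,-7.8,-0.301,0],[-25,-7.9,-7.8,-0.301,0],[-25,-7.9,-7.8,-0.301,0]],
  ],
)

```text
clock: 5.15
ee_pos: [668.0, 110.9, 268.0]
tcp_rot: [-0.002, 0.051, 0.999, 0.0]
wrist_force: [0.3, 0.3, -3.1]
opening: 28.8
```

```bash
python3 -c "
from h import *
log(-25,-7.9,-7.8,-.301)
s=snap('wrist','w6');mvc((650,100,270),84.2)"
```

```text
cmd [669.4 110.2 270.3] 84.17 meas [668.1 111.2 268.8] 84.23 t 5.2 F [-1.06  0.05 -3.59] op 29.0
move cm [ 1.822 -1.213  0.029] turn -0.0005
```

View pics/w6.png

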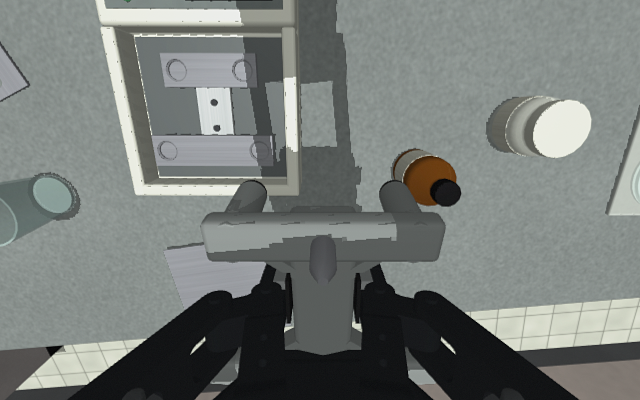

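```bash
python3 -c "
from h import *
crop('w6',130,0,310,200,4,'w6c')"; cp pics/w6c.png pics/x.png
```

```text
(no output)
```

View pics/w6c.png

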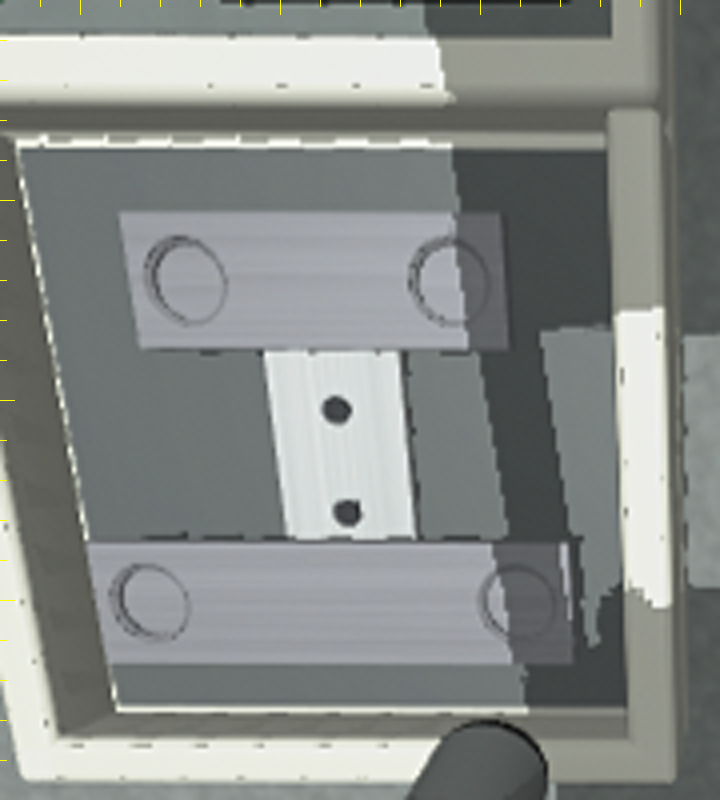

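Call:
move_arm(
  series=[
    [[3,-2,0,0,0],[6,-4,0,0,0],[6,-4,0,0,0],[6,-4,0,0,0]],
  ],
)

```text
clock: 5.6
ee_pos: [604.7, 77.4, 270.9]
tcp_rot: [0.0, 0.05, 0.999, 0.0]
wrist_force: [1.2, -0.2, -2.9]
opening: 29.1
```

```bash
python3 -c "
from h import *
log(6,-4,0,0)
s=snap('wrist','w7');mvc((650,100,270),84.2)
crop('w7',140,0,340,200,4,'w7c')"
```

```text
cmd [605.6  76.5 270.3] 84.17 meas [605.6  77.4 271.1] 84.23 t 5.65 F [-0.19 -0.49 -2.2 ] op 28.9
move cm [-4.178  2.787  0.029] turn -0.0005
```

View pics/w7c.png

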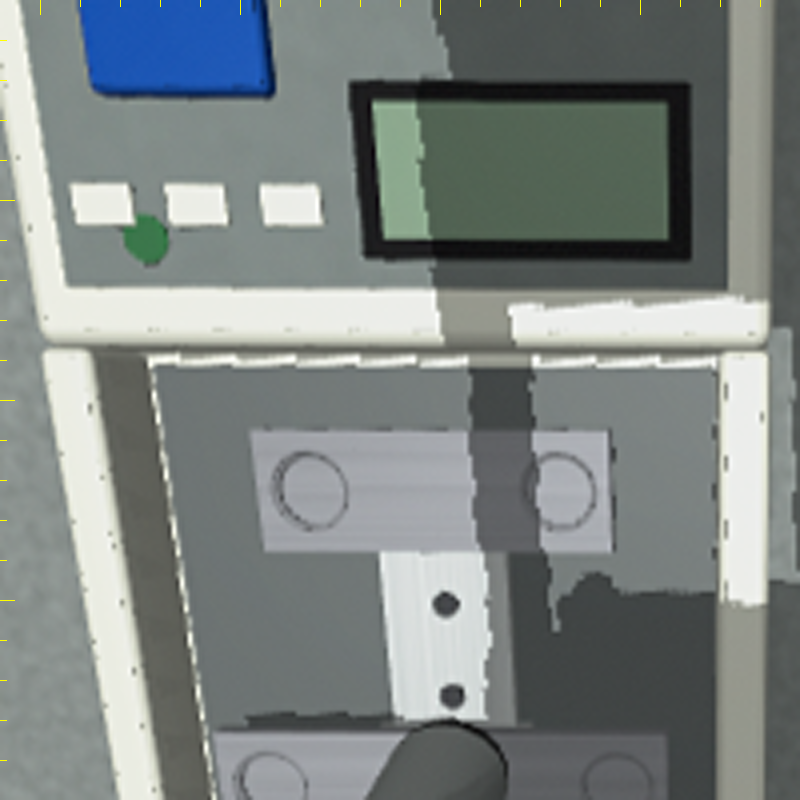

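Run:
```python
from h import *
def c(P,yaw):
    a=np.radians(yaw);y=np.array([np.cos(a),np.sin(a),0]);z=np.array([0,0,-1.]);x=np.cross(y,z)
    Rm=np.stack([x,y,z],1);T=np.eye(4);T[:3,:3]=Rm;T[:3,3]=P;p=camera_params("wrist");C=T@p["tool_from_camera"];return p["camera_matrix"],C[:3,:3],C[:3,3]
m=[(-45,-38,-12),(-45,38,-12),(45,-55,4),(45,55,4)]
W6=[(186,280),(448,281),(149,602),(518,602)];W7=[(311,490),(561,491),(271,790),(618,790)]
for off in (0,1):
    c6=c((669.4,110.2,270.3) if off==0 else (668.1,111.1,268.5),84.2);c7=c((605.6,76.5,270.3) if off==0 else (605.2,77.4,271),84.2)
    o6=[(c6,(np.array(p)+.5)/4-.5+(130,0),q,1) for p,q in zip(W6,m)]
    o7=[(c7,(np.array(p)+.5)/4-.5+(140,0),q,1) for p,q in zip(W7,m)]
    for o in(o6,o7,o6+o7):
      for fz in (True,False):
        x,r=fit(o,[575,-10,60,-.09],fz);print(off,x[:3].round(1),np.degrees(x[3]).round(2),np.abs(r).max().round(2))
    # tare: top face bottom edge in w7
```

```text
0 [583.5 -12.7  60.9] -5.96 0.33
0 [583.4 -13.   60. ] -5.97 0.44
0 [582.2 -11.5  61.8] -6.07 0.38
0 [582.5 -12.   60. ] -6.08 0.58
0 [583.  -12.3  60.6] -6.02 0.81
0 [583.  -12.5  60. ] -6.02 0.81
1 [582.2 -11.8  59.1] -5.96 0.33
1 [582.2 -11.5  60. ] -5.96 0.38
1 [581.8 -10.6  62.5] -6.07 0.38
1 [582.2 -11.3  60. ] -6.08 0.66
1 [582.2 -11.2  60.6] -6.01 0.49
1 [582.2 -11.4  60. ] -6.01 0.6
```

Run:
```python
from h import *
mvc((571,-11.3,130),84)
```

```text
cmd [605.6  76.5 270.3] 84.17 meas [605.6  77.4 271.1] 84.23 t 5.65 F [-0.19 -0.49 -2.2 ] op 28.9
move cm [ 2.551 -9.088 14.029] turn 0.003
```

Call:
move_arm(
  series=[
    [[1.3,-4.5,2,0.003,0],[2.55,-9.1,5,0.003,0],[2.55,-9.1,9,0.003,0],[2.55,-9.1,12,0.003,0],[2.55,-9.1,14,0.003,0],[2.55,-9.1,14,0.003,0],[2.55,-9.1,14,0.003,0]],
  ],
)

```text
clock: 6.35
ee_pos: [571.9, -11.0, 130.9]
tcp_rot: [0.0, 0.052, 0.999, -0.0]
wrist_force: [-0.3, -0.1, -3.8]
opening: 28.8
```

```bash
python3 -c "
from h import *
log(2.55,-9.1,14,.003)
s=snap('wrist','w8');mvc((571,-11.3,90),84)
s=snap('side','s8');crop('s8',280,110,460,260,4,'s8c')"
```

```text
cmd [571.  -11.4 130.3] 84.0 meas [572.5 -11.2 131.9] 84.05 t 6.4 F [ 0.13 -0.58 -2.57] op 29.4
move cm [1.000e-03 1.200e-02 4.029e+00] turn 0.0
```

View pics/w8.png

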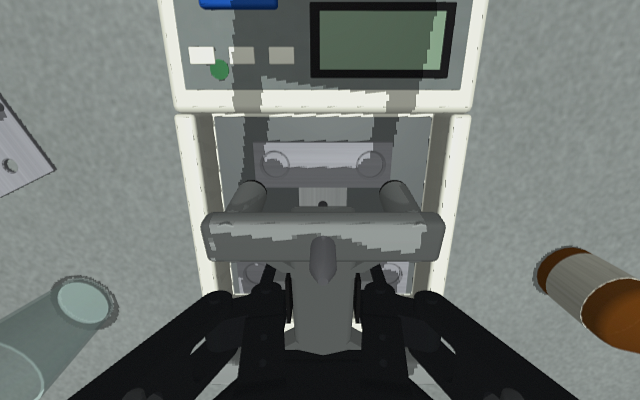

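View pics/s8c.png

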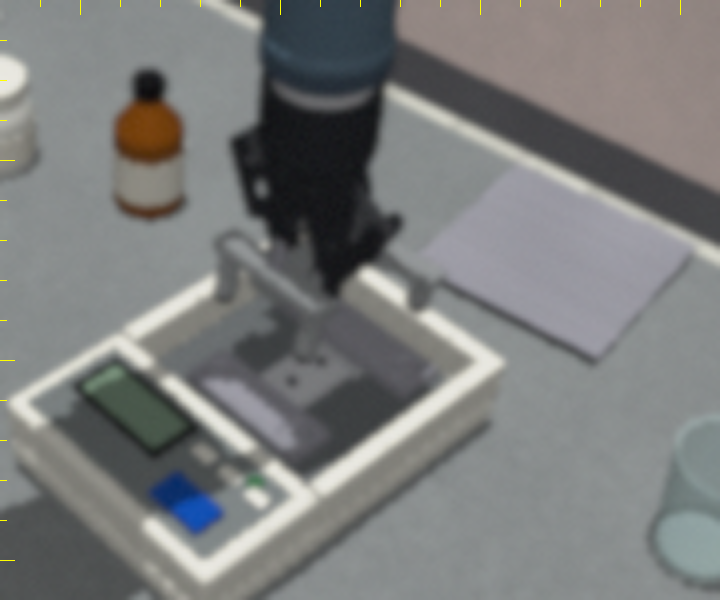

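Call:
move_arm(
  series=[
    [[0,0,2,0,0],[0,0,4,0,0],[0,0,4.8,0,0],[0,0,4.8,0,0],[0,0,4.8,0,0]],
  ],
)

```text
clock: 6.95
ee_pos: [572.0, -11.6, 83.6]
tcp_rot: [0.001, 0.052, 0.999, -0.0]
wrist_force: [0.5, 0.7, -3.3]
opening: 29.2
```

```bash
python3 -c "
from h import *
log(0,0,4.8,0)
s=snap('wrist','w9');mvc((571,-11.3,75),84)
crop('w9',170,90,480,310,2,'w9c')"
```

```text
cmd [571.  -11.4  82.3] 84.0 meas [572.2 -11.6  83.9] 84.0 t 7.0 F [ 0.06 -0.14 -3.78] op 28.9
move cm [0.001 0.012 0.729] turn 0.0
```

View pics/w9c.png

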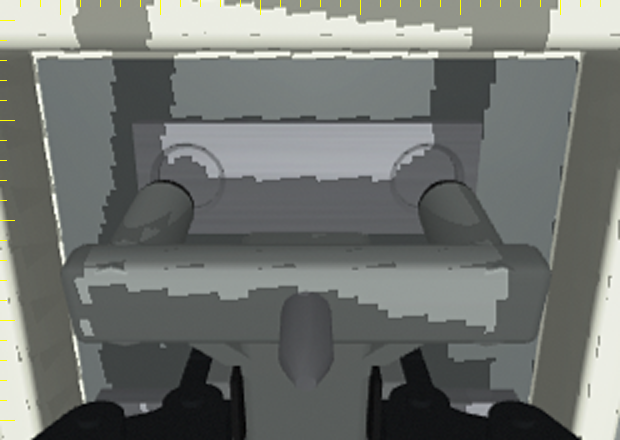

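Call:
move_arm(
  series=[
    [[0,0,0.4,0,0],[0,0,0.7,0,0],[0,0,0.7,0,0]],
  ],
)

```text
clock: 7.3
ee_pos: [570.7, -11.4, 75.0]
tcp_rot: [-0.0, 0.052, 0.999, 0.0]
wrist_force: [-0.6, -0.5, -4.6]
opening: 29.5
```

Call:
move_arm(
  series=[
    [[0,0,0.1,0,0],[0,0,0.2,0,0],[0,0,0.2,0,0]],
  ],
)

```text
clock: 7.6
ee_pos: [570.9, -11.4, 73.1]
tcp_rot: [-0.0, 0.052, 0.999, 0.0]
wrist_force: [-0.7, -0.6, -3.9]
opening: 29.1
```

Call:
move_arm(
  series=[
    [[0,0,0.1,0,0],[0,0,0.1,0,0]],
  ],
)

```text
clock: 7.8
ee_pos: [571.1, -11.4, 72.4]
tcp_rot: [0.0, 0.052, 0.999, -0.0]
wrist_force: [-0.4, -1.0, -2.3]
opening: 29.4
```

Call:
move_arm(
  series=[
    [[0,0,0.1,0,0],[0,0,0.1,0,0]],
  ],
)

```text
clock: 8.0
ee_pos: [571.2, -11.5, 71.7]
tcp_rot: [0.0, 0.052, 0.999, -0.0]
wrist_force: [-1.9, -0.4, 1.5]
opening: 29.1
```

Call:
move_arm(
  series=[
    [[0.03,0,0.1,0,0],[0.03,0,0.1,0,0]],
  ],
)

```text
clock: 8.2
ee_pos: [571.1, -11.5, 70.9]
tcp_rot: [0.001, 0.052, 0.999, -0.0]
wrist_force: [-3.5, 0.6, 4.8]
opening: 28.7
```

```bash
python3 -c "
from h import *
log(0,0,1.1,0);log(.03,0,.1,0)
mvc((571,-11.3,70),84)"
```

```text
cmd [570.7 -11.4  70.3] 84.0 meas [571.1 -11.5  70.9] 84.0 t 8.2 F [-3.52  0.61  4.76] op 28.7
move cm [-0.029  0.012  0.029] turn 0.0
```

Call:
move_arm(
  series=[
    [[0.08,0,0.06,0,0],[0.08,0,0.06,0,0]],
  ],
)

```text
clock: 8.4
ee_pos: [571.0, -11.5, 70.5]
tcp_rot: [0.001, 0.052, 0.999, -0.0]
wrist_force: [-1.7, 0.5, 5.6]
opening: 29.0
```

```bash
python3 -c "
from h import *
log(.08,0,.06,0)
mvc((571,-11.3,70),84);snap('wrist','w10');crop('w10',170,90,480,310,2,'w10c')"
```

```text
cmd [569.9 -11.3  69.7] 84.0 meas [571.  -11.5  70.5] 84.0 t 8.4 F [-1.7   0.47  5.58] op 29.0
move cm [-0.109  0.012 -0.031] turn 0.0
```

View pics/w10c.png

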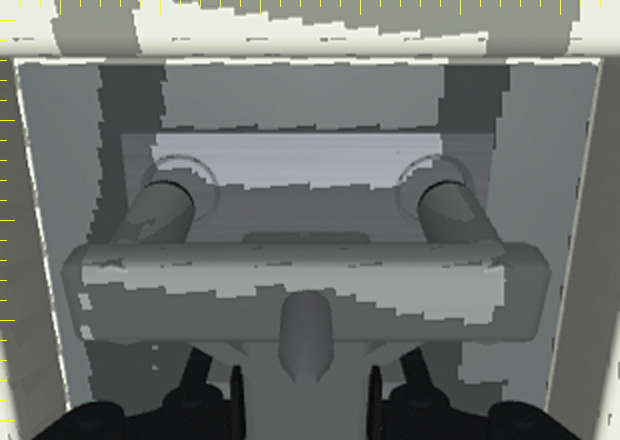

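Call:
move_arm(
  series=[
    [[0.0,0,0.05,0,0],[0.0,0,0.05,0,0]],
  ],
)

```text
clock: 8.65
ee_pos: [570.9, -11.5, 70.2]
tcp_rot: [0.001, 0.052, 0.999, -0.0]
wrist_force: [-2.4, 0.8, 7.6]
opening: 29.0
```

Call:
move_arm(
  series=[
    [[0.03,0,0.03,0,0],[0.03,0,0.03,0,0]],
  ],
)

```text
clock: 8.85
ee_pos: [570.9, -11.5, 70.1]
tcp_rot: [0.002, 0.052, 0.999, -0.0]
wrist_force: [-2.3, 0.0, 6.1]
opening: 29.2
```

Call:
move_arm(
  series=[
    [[0.02,0,0.04,0,0],[0.02,0,0.04,0,0],[0.02,0,0.04,0,0]],
  ],
)

```text
clock: 9.15
ee_pos: [570.9, -11.5, 69.9]
tcp_rot: [0.002, 0.052, 0.999, -0.0]
wrist_force: [-1.7, 1.2, 8.5]
opening: 29.2
```

Call:
move_arm(
  series=[
    [[0.01,0,0.03,0,0],[0.01,0,0.03,0,0],[0.01,0,0.03,0,0]],
  ],
)

```text
clock: 9.45
ee_pos: [570.8, -11.5, 69.7]
tcp_rot: [0.002, 0.052, 0.999, -0.0]
wrist_force: [-2.2, 0.7, 8.4]
opening: 29.4
```

```bash
python3 -c "
from h import *
log(0,0,.05,0);log(.03,0,.03,0);log(.02,0,.04,0);log(.01,0,.03,0)
mvc((571,-11.3,70),84);snap('wrist','w11');crop('w11',170,90,480,310,2,'w11c')"
```

```text
cmd [569.3 -11.2  68.2] 84.0 meas [570.8 -11.5  69.7] 84.0 t 9.45 F [-2.17  0.69  8.38] op 29.4
move cm [-0.169  0.012 -0.181] turn 0.0
```

View pics/w11c.png

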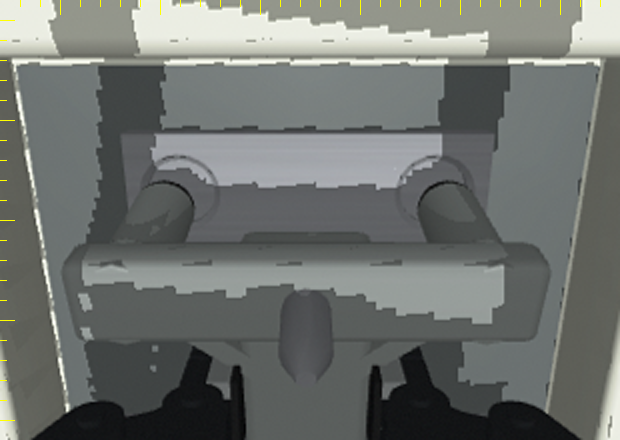

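Call:
move_arm(
  series=[
    [[0,0,0,0,0.2],[0,0,0,0,0.2]],
  ],
)

```text
clock: 9.7
ee_pos: [570.8, -11.5, 69.7]
tcp_rot: [0.002, 0.052, 0.999, -0.0]
wrist_force: [-2.7, 1.0, 8.5]
opening: 29.2
```

Call:
move_arm(
  series=[
    [[0,0,0,0,0.28],[0,0,0,0,0.28]],
  ],
)

```text
clock: 9.9
ee_pos: [570.8, -11.5, 69.7]
tcp_rot: [0.002, 0.052, 0.999, -0.0]
wrist_force: [-2.5, 1.0, 9.0]
opening: 29.7
```

Call:
move_arm(
  series=[
    [[0,0,0,0,0.32],[0,0,0,0,0.32]],
  ],
)

```text
clock: 10.1
ee_pos: [570.8, -11.5, 69.7]
tcp_rot: [0.002, 0.052, 0.999, -0.0]
wrist_force: [-2.2, 1.1, 8.5]
opening: 28.8
```

Call:
move_arm(
  series=[
    [[0,0,0,0,0.335],[0,0,0,0,0.335]],
  ],
)

```text
clock: 10.3
ee_pos: [570.8, -11.5, 69.7]
tcp_rot: [0.002, 0.052, 0.999, -0.0]
wrist_force: [-1.9, 0.6, 9.6]
opening: 29.1
```

Call:
move_arm(
  series=[
    [[0,0,0,0,0.342],[0,0,0,0,0.342]],
  ],
)

```text
clock: 10.5
ee_pos: [570.5, -11.4, 69.3]
tcp_rot: [0.001, 0.052, 0.999, -0.0]
wrist_force: [-1.6, 1.0, 7.1]
opening: 29.5
```

Call:
move_arm(
  series=[
    [[0.02,0,0.05,0,0.342],[0.03,0,0.1,0,0.342],[0.03,0,0.1,0,0.342]],
  ],
)

```text
clock: 10.8
ee_pos: [569.7, -11.4, 68.0]
tcp_rot: [0.001, 0.052, 0.999, -0.0]
wrist_force: [-3.6, 0.6, 6.4]
opening: 29.2
```

Call:
move_arm(
  series=[
    [[0.05,0,0.05,0,0.343],[0.07,0,0.1,0,0.343],[0.09,0,0.15,0,0.343],[0.1,0,0.2,0,0.343],[0.1,0,0.2,0,0.343]],
  ],
)

```text
clock: 11.3
ee_pos: [568.5, -11.2, 65.7]
tcp_rot: [0.001, 0.052, 0.999, -0.0]
wrist_force: [-2.3, 0.8, 4.9]
opening: 29.6
```

```bash
python3 -c "
from h import *
log(.03,0,.1,0);log(.1,0,.2,0)
mvc((571,-11.3,70),84);snap('wrist','w12');crop('w12',170,90,480,310,2,'w12c')"
```

```text
cmd [568.  -11.1  65.2] 84.0 meas [568.5 -11.2  65.7] 83.99 t 11.3 F [-2.26  0.77  4.9 ] op 29.6
move cm [-0.299  0.012 -0.481] turn 0.0
```

View pics/w12c.png

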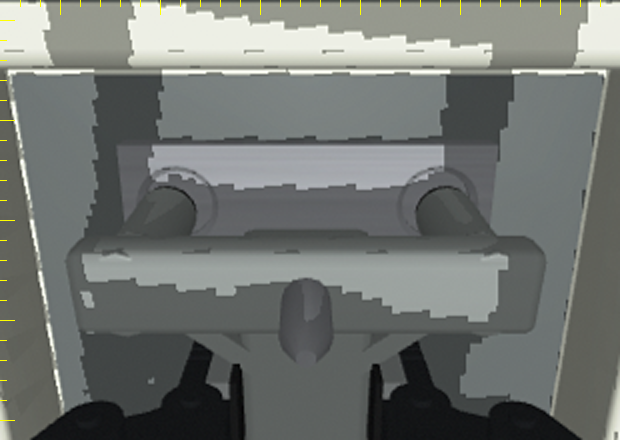

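Call:
move_arm(
  series=[
    [[0.03,0,0.05,0,0.343],[0.06,0,0.1,0,0.343],[0.08,0,0.15,0,0.343],[0.1,0,0.2,0,0.343],[0.1,0,0.2,0,0.343]],
  ],
)

```text
clock: 11.85
ee_pos: [567.4, -11.1, 63.4]
tcp_rot: [0.0, 0.052, 0.999, -0.0]
wrist_force: [-1.0, 0.3, 4.9]
opening: 29.2
```

Call:
move_arm(
  series=[
    [[0.03,0,0.05,0,0.343],[0.05,0,0.1,0,0.343],[0.05,0,0.1,0,0.343]],
  ],
)

```text
clock: 12.15
ee_pos: [566.7, -11.1, 62.2]
tcp_rot: [0.0, 0.052, 0.999, -0.0]
wrist_force: [1.0, -0.5, 3.6]
opening: 29.1
```

```bash
python3 -c "
from h import *
log(.1,0,.2,0);log(.05,0,.1,0)
mvc((571,-11.3,70),84);snap('wrist','w13');crop('w13',170,90,480,310,2,'w13c')"
```

```text
cmd [566.5 -11.   62.2] 84.0 meas [566.7 -11.1  62.2] 83.99 t 12.15 F [ 0.97 -0.51  3.61] op 29.1
move cm [-0.449  0.012 -0.781] turn 0.0
```

View pics/w13c.png

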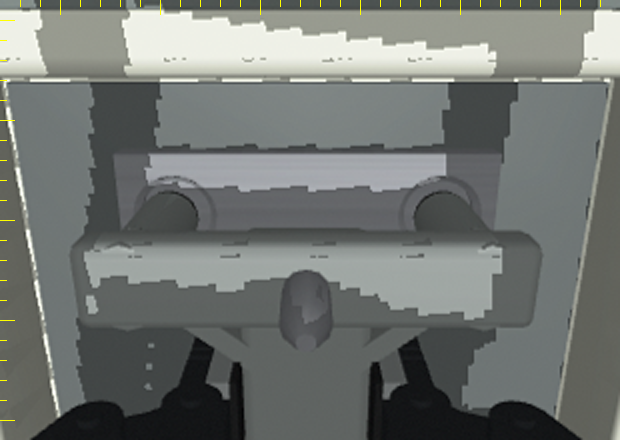

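Call:
move_arm(
  series=[
    [[0.02,0,0.05,0,0.343],[0.03,0,0.1,0,0.343],[0.03,0,0.1,0,0.343]],
  ],
)

```text
clock: 12.5
ee_pos: [566.2, -11.0, 61.2]
tcp_rot: [0.0, 0.052, 0.999, -0.0]
wrist_force: [0.6, -1.5, 3.2]
opening: 29.7
```

Call:
move_arm(
  series=[
    [[0.02,0,0.05,0,0.343],[0.03,0,0.1,0,0.343],[0.03,0,0.1,0,0.343]],
  ],
)

```text
clock: 12.8
ee_pos: [566.2, -11.0, 60.6]
tcp_rot: [0.0, 0.052, 0.999, -0.0]
wrist_force: [1.1, -0.1, 5.9]
opening: 29.2
```

```bash
python3 -c "
from h import *
log(.03,0,.1,0);log(.03,0,.1,0)
mvc((571,-11.3,70),84);snap('wrist','w14');crop('w14',170,90,480,310,2,'w14c')"
```

```text
cmd [565.9 -10.9  60.2] 84.0 meas [566.2 -11.   60.6] 83.99 t 12.8 F [ 1.13 -0.14  5.85] op 29.2
move cm [-0.509  0.012 -0.981] turn 0.0
```

View pics/w14c.png

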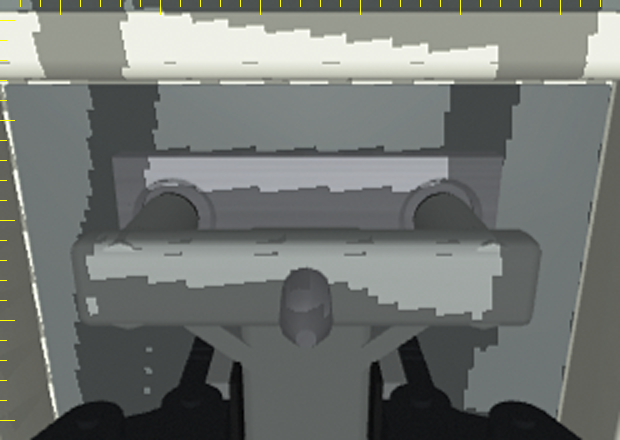

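Call:
move_arm(
  series=[
    [[0,0,0,0,0.348],[0,0,0,0,0.348],[0,0,0,0,0.36],[0,0,0,0,0.4],[0,0,0,0,0.5],[0,0,0,0,0.5],[0,0,0,0,0.5]],
  ],
)

```text
clock: 13.55
ee_pos: [565.6, -10.9, 59.9]
tcp_rot: [-0.0, 0.052, 0.999, 0.0]
wrist_force: [1.2, 0.2, -0.4]
opening: 42.5
```

```bash
python3 -c "
from h import *
mvc((571,-11.3,70),84);snap('wrist','w15');crop('w15',170,90,480,310,2,'w15c')"
```

```text
cmd [565.9 -10.9  60.2] 84.0 meas [565.6 -10.9  59.9] 84.0 t 13.55 F [ 1.19  0.2  -0.39] op 42.5
move cm [-0.509  0.012 -0.981] turn 0.0
```

View pics/w15c.png

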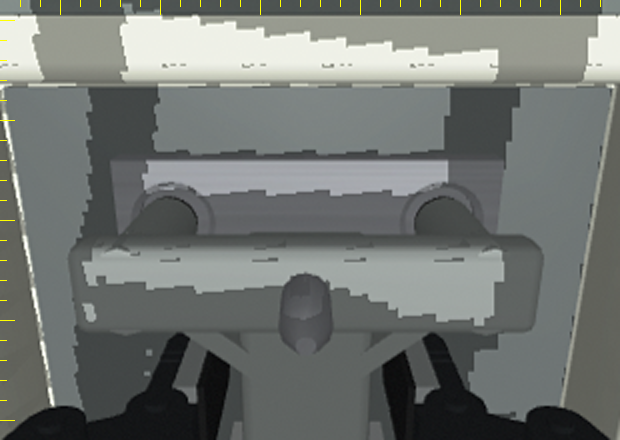

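Call:
move_arm(
  series=[
    [[0,0,-1,0,0.5],[0,0,-3,0,0.5],[0,0,-7,0,0.5],[0,0,-11,0,0.5],[0,0,-15,0,0.3],[0,0,-18,0,0.1],[0,0,-18,0,0],[0,0,-18,0,0]],
  ],
)

```text
clock: 14.4
ee_pos: [566.2, -11.0, 241.4]
tcp_rot: [0.001, 0.052, 0.999, -0.0]
wrist_force: [0.1, -0.1, -0.2]
opening: 0.1
```

```bash
python3 -c "
from h import *
log(0,0,-18,0)
mvc((571,-11.3,70),84);snap('wrist','w16');crop('w16',190,100,450,290,3,'w16c')
snap('top','t16');crop('t16',270,120,400,250,4,'t16c')"
```

```text
cmd [565.9 -10.9 240.2] 84.0 meas [566.2 -11.  241.4] 84.0 t 14.4 F [ 0.09 -0.06 -0.19] op 0.1
move cm [-5.0900e-01  1.2000e-02  1.7019e+01] turn 0.0
```

View pics/w16c.png

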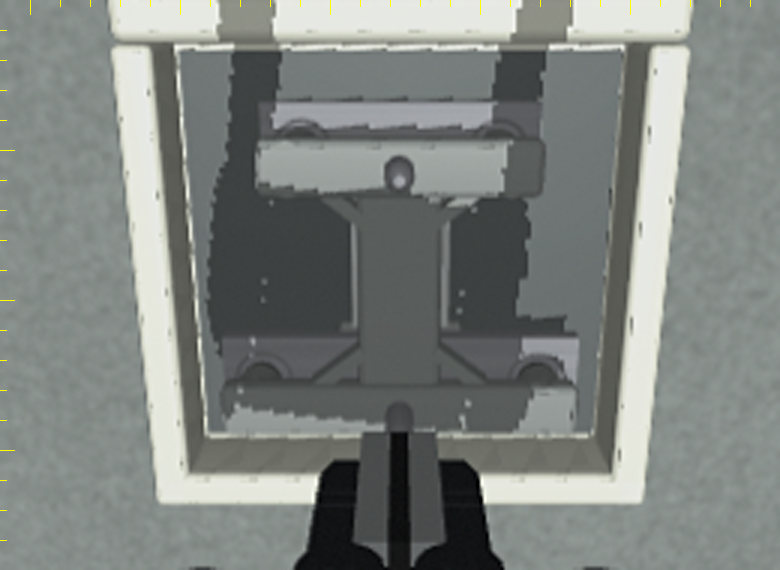

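Run:
```python
from h import *
w=wcam("w16")
M=[(-55,-49),(-55,49),(-35,49),(-35,-49),(35,-66),(35,66),(55,-66),(55,66)]
W=[(256,143),(544,142),(543,195),(260,196),(223,385),(578,384),(227,430),(575,430)]
o=[(w,(np.array(p)+.5)/3-.5+(190,100),(*m,13),1) for m,p in zip(M,W)]
for fz in(0,1):
  for fp in(False,True):
    x,r=fit(o,[582,-12,83,-.1],bool(fz),0.0,fp);print(x[:3].round(1),np.degrees(x[3]).round(2),x[4].round(3),np.abs(r).max().round(2))
for P in [(45,55,13),(-45,-38,13)]:
    for S in [(582.3,-12.2,83)]:
        print(Rz(np.radians(-6))@P+S)
```

```text
[579.1 -11.3  83. ] -5.87 0.0 2.16
[578.5 -11.3  83. ] -5.87 0.072 2.47
[581.7 -11.6  74.1] -5.87 0.0 0.95
[581.7 -11.6  74.1] -5.87 0.0 0.96
[632.80255077  37.7949234   96.        ]
[533.5744331  -45.28805118  96.        ]
```

View pics/t16c.png

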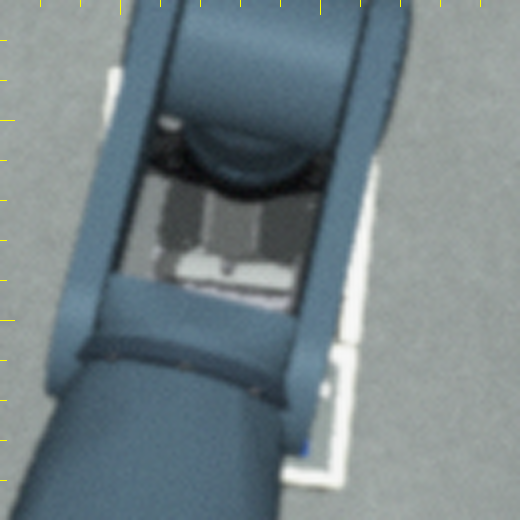

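```bash
python3 -c "
from h import *
mvc((631.5,37,101),84)"
```

```text
cmd [565.9 -10.9 240.2] 84.0 meas [565.  -10.7 239. ] 83.99 t 14.5 F [ 0.37 -0.17  0.48] op -0.2
move cm [-6.021  5.448 13.919] turn 0.0
```

Call:
move_arm(
  series=[
    [[-3,2.7,0,0,0],[-6,5.4,1,0,0],[-6,5.4,5,0,0],[-6,5.4,9,0,0],[-6,5.4,12,0,0],[-6,5.4,13.5,0,0],[-6,5.4,13.9,0,0],[-6,5.4,13.9,0,0],[-6,5.4,13.9,0,0]],
  ],
)

```text
clock: 15.4
ee_pos: [632.5, 36.3, 103.0]
tcp_rot: [0.001, 0.052, 0.999, -0.0]
wrist_force: [0.2, 0.5, -0.5]
opening: -0.2
```

```bash
python3 -c "
from h import *
log(-6,5.4,13.9,0)
mvc((571,-11.3,70),84);snap('wrist','w17');"
```

```text
cmd [631.2  36.5 101.2] 84.0 meas [632.5  36.3 103. ] 83.99 t 15.4 F [ 0.23  0.51 -0.54] op -0.2
move cm [ 5.491 -5.388  3.119] turn 0.0
```

View pics/w17.png

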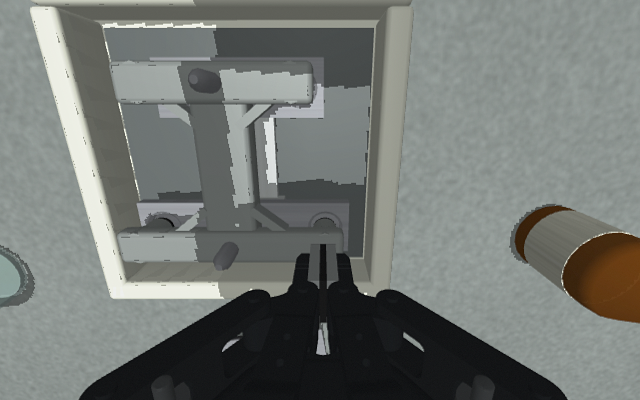

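Call:
move_arm(
  series=[
    [[0,0,0.3,0,0],[0,0,0.4,0,0],[0,0,0.4,0,0]],
  ],
)

```text
clock: 15.75
ee_pos: [631.2, 36.5, 97.4]
tcp_rot: [0.0, 0.052, 0.999, -0.0]
wrist_force: [-0.4, -0.3, 0.3]
opening: -0.2
```

Call:
move_arm(
  series=[
    [[0,0,0.1,0,0],[0,0,0.1,0,0]],
  ],
)

```text
clock: 15.95
ee_pos: [631.1, 36.5, 96.1]
tcp_rot: [-0.0, 0.052, 0.999, -0.0]
wrist_force: [-0.7, -0.2, 0.1]
opening: 0.2
```

Call:
move_arm(
  series=[
    [[0,0,0.1,0,0],[0,0,0.1,0,0]],
  ],
)

```text
clock: 16.15
ee_pos: [631.3, 36.5, 95.2]
tcp_rot: [0.0, 0.052, 0.999, 0.0]
wrist_force: [-1.0, 0.4, 0.5]
opening: -0.3
```

Call:
move_arm(
  series=[
    [[0,0,0.05,0,0],[0,0,0.05,0,0]],
  ],
)

```text
clock: 16.35
ee_pos: [631.4, 36.5, 95.0]
tcp_rot: [0.0, 0.052, 0.999, 0.0]
wrist_force: [0.5, 0.4, 2.5]
opening: 0.2
```

Call:
move_arm(
  series=[
    [[0,0,0.05,0,0],[0,0,0.05,0,0]],
  ],
)

```text
clock: 16.55
ee_pos: [631.4, 36.6, 94.6]
tcp_rot: [0.0, 0.052, 0.999, -0.0]
wrist_force: [-0.4, 1.0, 4.6]
opening: 0.1
```

Call:
move_arm(
  series=[
    [[0,0,0.02,0,0],[0,0,0.02,0,0],[0,0,0.02,0,0]],
  ],
)

```text
clock: 16.85
ee_pos: [631.4, 36.5, 94.4]
tcp_rot: [0.0, 0.052, 0.999, -0.0]
wrist_force: [-1.7, 0.3, 5.6]
opening: 0.1
```

```bash
python3 -c "
from h import *
log(0,0,.72,0)
mvc((535,-44,101),84);snap('wrist','w18');crop('w18',90,0,420,300,2,'w18c')"
```

```text
cmd [631.2  36.5  94. ] 84.0 meas [631.4  36.5  94.4] 84.0 t 16.85 F [-1.68  0.31  5.59] op 0.1
move cm [ 8.73  -9.016 -0.701] turn 0.0
```

View pics/w18c.png

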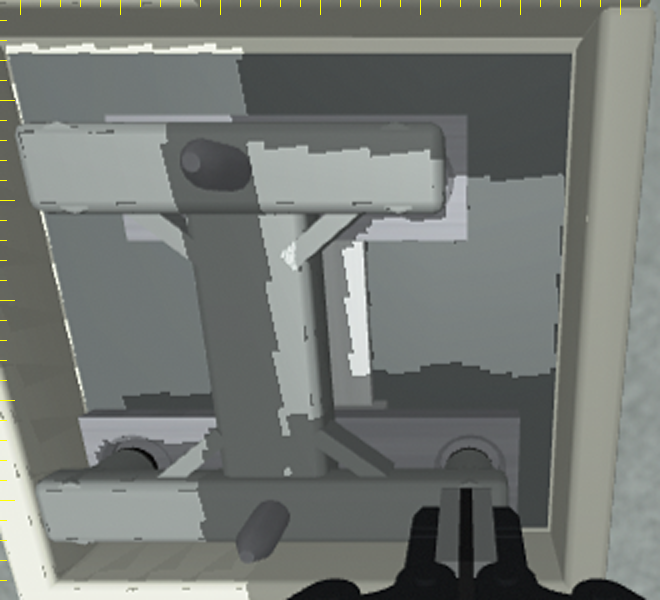

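Call:
move_arm(
  series=[
    [[0,0,-3,0,0],[0,0,-6,0,0],[4,-4.2,-6,0,0],[8.7,-9,-6,0,0],[8.7,-9,-6,0,0],[8.7,-9,-3,0,0],[8.7,-9,-1,0,0],[8.7,-9,-0.5,0,0],[8.7,-9,-0.5,0,0]],
  ],
)

```text
clock: 17.8
ee_pos: [534.5, -43.7, 98.0]
tcp_rot: [-0.001, 0.052, 0.999, 0.0]
wrist_force: [-0.2, 0.3, 0.7]
opening: 0.2
```

```bash
python3 -c "
from h import *
log(8.7,-9,-.5,0)
mvc((535,-44,101),84);snap('wrist','w19')"
```

```text
cmd [535.3 -43.9  99. ] 84.0 meas [534.5 -43.7  98. ] 84.0 t 17.8 F [-0.2   0.33  0.69] op 0.2
move cm [ 0.03  -0.016 -0.201] turn 0.0
```

View pics/w19.png

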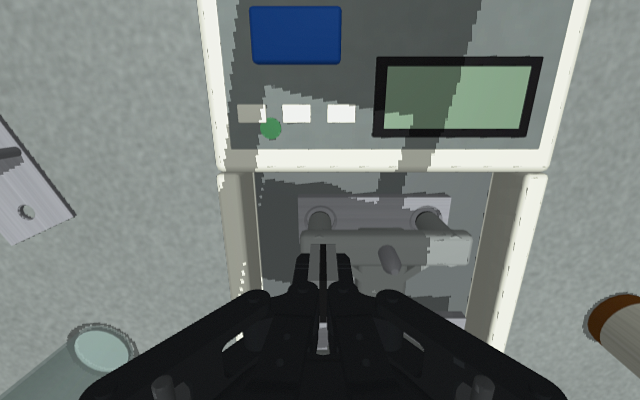

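Tips at (323,248), over the front arm (u 300–470, v 230–265) by the right front foot at (320,218). Pressing.

Call:
move_arm(
  series=[
    [[0,0,0.2,0,0],[0,0,0.3,0,0],[0,0,0.3,0,0]],
  ],
)

```text
clock: 18.15
ee_pos: [535.7, -43.9, 96.5]
tcp_rot: [0.0, 0.052, 0.999, -0.0]
wrist_force: [-1.0, 0.2, -0.4]
opening: 0.1
```

Call:
move_arm(
  series=[
    [[0,0,0.08,0,0],[0,0,0.08,0,0]],
  ],
)

```text
clock: 18.35
ee_pos: [535.4, -43.9, 95.3]
tcp_rot: [0.0, 0.052, 0.999, -0.0]
wrist_force: [-0.3, 0.4, 0.7]
opening: -0.2
```

Call:
move_arm(
  series=[
    [[0,0,0.06,0,0],[0,0,0.06,0,0]],
  ],
)

```text
clock: 18.55
ee_pos: [535.4, -43.9, 94.9]
tcp_rot: [0.0, 0.052, 0.999, -0.0]
wrist_force: [-0.6, 0.5, 2.9]
opening: 0.2
```

Call:
move_arm(
  series=[
    [[0,0,0.06,0,0],[0,0,0.06,0,0],[0,0,0.06,0,0],[0,0,0.06,0,0]],
  ],
)

```text
clock: 18.95
ee_pos: [535.4, -44.0, 94.4]
tcp_rot: [0.0, 0.052, 0.999, -0.0]
wrist_force: [-2.3, 0.1, 5.8]
opening: -0.2
```

```bash
python3 -c "
from h import *
log(0,0,.5,0)
mvc((470,-300,240),84)"
```

```text
cmd [535.3 -43.9  94. ] 84.0 meas [535.4 -44.   94.4] 84.0 t 18.95 F [-2.29  0.15  5.76] op -0.2
move cm [  3.818 -26.155 -14.601] turn 0.0
```

```bash
python3 -c "
from h import *
mvc((473,-312,270),19.7)"
```

```text
cmd [535.3 -43.9  94. ] 84.0 meas [535.4 -44.   94.4] 84.0 t 18.95 F [-2.29  0.15  5.76] op -0.2
move cm [  3.395 -27.317 -17.601] turn 1.1223
```

Call:
move_arm(
  series=[
    [[0,0,-4,0,0],[0,0,-9,0,0],[0,0,-13,0,0],[0.5,-4,-17.6,0.14,0.5],[1,-8,-17.6,0.28,1],[1.5,-12,-17.6,0.42,1],[2,-16,-17.6,0.56,1],[2.5,-20,-17.6,0.7,1],[3,-24,-17.6,0.84,1],[3.4,-27.3,-17.6,0.98,1],[3.4,-27.3,-17.6,1.12,1],[3.4,-27.3,-17.6,1.12,1],[3.4,-27.3,-17.6,1.12,1]],
  ],
)

```text
clock: 20.25
ee_pos: [472.8, -311.5, 269.6]
tcp_rot: [-0.0, 0.573, 0.819, 0.0]
wrist_force: [-0.2, 0.5, 0.4]
opening: 85.2
```

```bash
python3 -c "
from h import *
log(3.4,-27.3,-17.6,1.12)
mvc((473,-312,270),19.7);snap('wrist','w20')"
```

```text
cmd [ 473.  -311.8  270. ] 19.83 meas [ 472.8 -311.5  269.6] 20.04 t 20.25 F [-0.21  0.48  0.36] op 85.2
move cm [-0.018 -0.003 -0.001] turn 0.0023
```

View pics/w20.png

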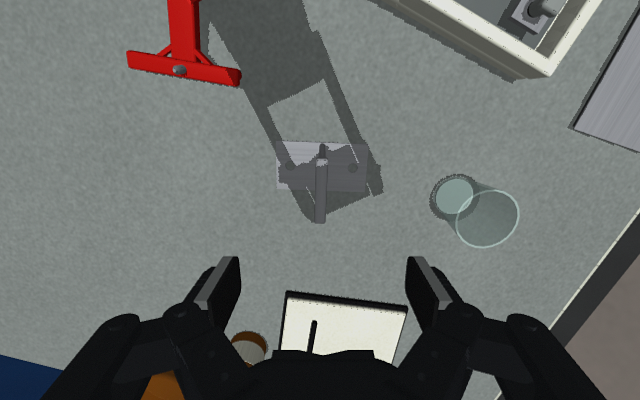

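```bash
python3 -c "
from h import *
crop('w20',260,120,400,240,5,'w20c')"
```

View pics/w20c.png

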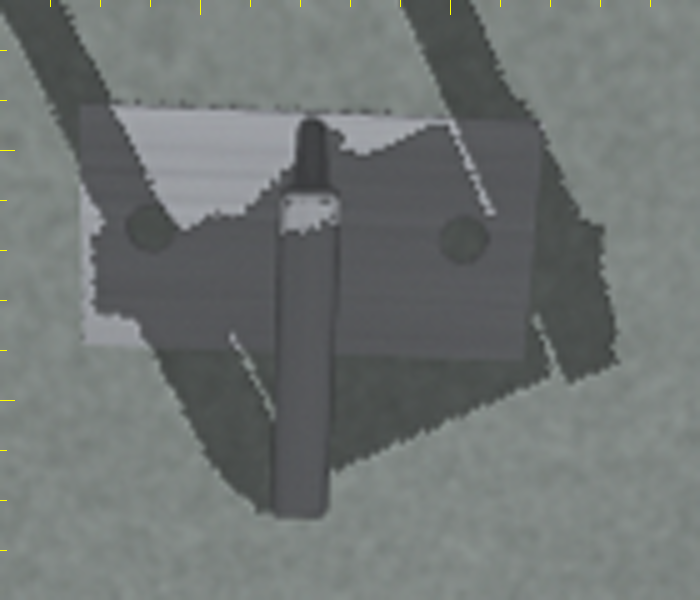

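Run:
```python
from h import *
w=wcam("w20")
L=[((80,103),(-65,35,4)),((540,120),(65,35,4)),((526,360),(65,-35,4)),((83,345),(-65,-35,4)),((152,228),(-45,0,4)),((465,240),(45,0,4)),
((280,192),(-6,35,130)),((340,192),(6,35,130)),((273,518),(-6,-35,130)),((328,518),(6,-35,130))]
o=[(w,(np.array(p)+.5)/5-.5+(260,120),m,1) for p,m in L]
for oo in(o,o[:6],o[6:]):
  for fz in(False,True):
    x,r=fit(oo,[473,-312,0,.34],fz);print(x[:3].round(1),np.degrees(x[3]).round(2),np.abs(r).max().round(2))
```

```text
[ 472.6 -315.5   -0. ] 18.17 0.89
[ 472.8 -316.1   -2.3] 18.17 0.61
[ 472.7 -315.8   -0. ] 18.09 0.9
[ 472.8 -316.1   -1.4] 18.09 0.73
[ 472.6 -315.3   -0. ] 18.37 0.46
[ 472.8 -316.    -2.6] 18.37 0.19
```

Run:
```python
from h import *
mvc((472,-315.9,105),18.2)
```

```text
cmd [ 473.  -311.8  270. ] 19.83 meas [ 473.  -311.2  269.8] 20.05 t 20.3 F [ 0.45 -0.79  0.01] op 85.9
move cm [-0.351 -0.229 16.499] turn 0.0284
```

Call:
move_arm(
  series=[
    [[-0.35,-0.2,4,0.032,1],[-0.35,-0.2,8,0.032,1],[-0.35,-0.2,12,0.032,1],[-0.35,-0.2,15,0.032,1],[-0.35,-0.2,16.5,0.032,0.8],[-0.35,-0.2,16.5,0.032,0.5],[-0.35,-0.2,16.5,0.032,0.5],[-0.35,-0.2,16.5,0.032,0.5]],
  ],
)

```text
clock: 21.1
ee_pos: [473.5, -316.8, 107.2]
tcp_rot: [0.002, 0.587, 0.809, -0.0]
wrist_force: [0.4, 0.6, 0.8]
opening: 42.5
```

```bash
python3 -c "
from h import *
log(-.35,-.2,16.5,.032)
mvc((473,-312,270),18.2);snap('wrist','w21')"
```

```text
cmd [ 472.3 -315.8  105. ] 18.0 meas [ 473.5 -316.8  107.2] 18.04 t 21.1 F [0.42 0.58 0.78] op 42.5
move cm [  0.338   0.187 -16.501] turn -0.0036
```

View pics/w21.png

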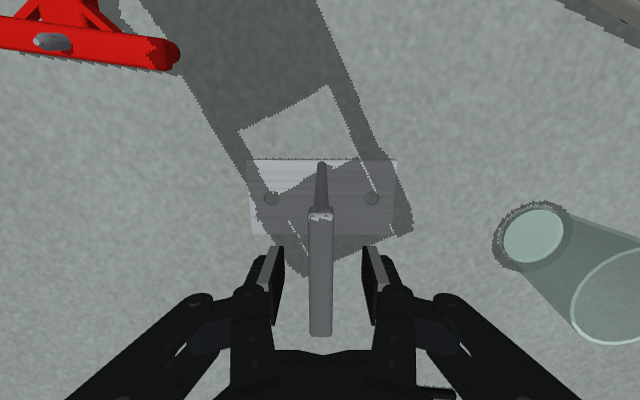

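Call:
move_arm(
  series=[
    [[0,0,0,0,0.3],[0,0,0,0,0.2],[0,0,0,0,0.1],[0,0,0,0,0],[0,0,0,0,0],[0,0,0,0,0],[0,0,0,0,0]],
  ],
)

```text
clock: 21.85
ee_pos: [472.3, -316.3, 105.8]
tcp_rot: [0.0, 0.588, 0.809, -0.0]
wrist_force: [-2.7, 0.1, 6.3]
opening: 10.9
```

Call:
move_arm(
  series=[
    [[0,0,-1,0,0],[0,0,-2,0,0],[0,0,-2,0,0]],
  ],
)

```text
clock: 22.15
ee_pos: [473.0, -316.5, 126.7]
tcp_rot: [0.001, 0.588, 0.809, -0.0]
wrist_force: [0.5, -0.0, -3.1]
opening: 11.0
```

```bash
python3 -c "
from h import *
log(0,0,-2,0)
mvc((560,-150,270),18.2);snap('wrist','w22')"
```

```text
cmd [ 472.3 -315.8  125. ] 18.0 meas [ 473.  -316.5  126.7] 18.0 t 22.15 F [ 0.52 -0.04 -3.13] op 11.0
move cm [ 13.058  13.466 -14.501] turn -0.0036
```

View pics/w22.png

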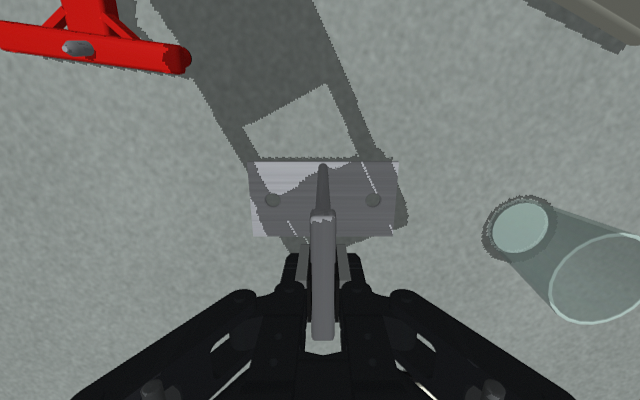

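```bash
python3 -c "
from h import *
crop('w22',230,140,420,350,3,'w22c')"
```

```text
(no output)
```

View pics/w22c.png

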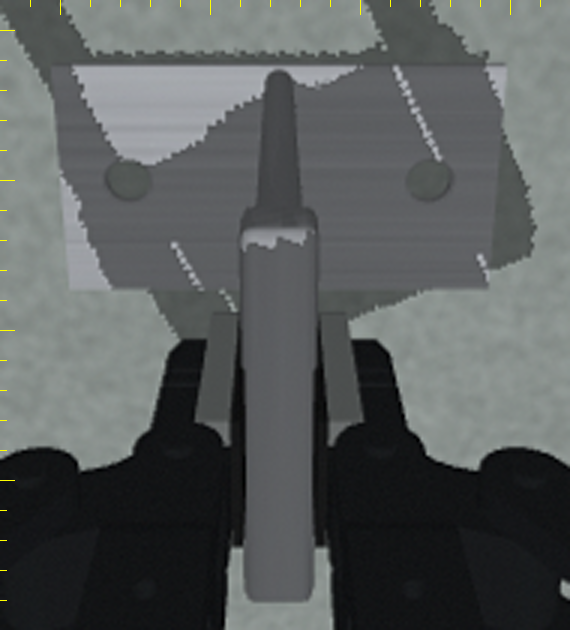

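Run:
```python
from h import *
p=camera_params("wrist");T=p["tool_from_camera"];c=(p["camera_matrix"],T[:3,:3],T[:3,3])
B=np.array([[0,1,0],[1,0,0],[0,0,-1.]])
L=[((52,65),(-65,35,4)),((506,66),(65,35,4)),((488,288),(65,-35,4)),((70,290),(-65,-35,4)),((129,180),(-45,0,4)),((429,180),(45,0,4)),
((241,228),(-6,35,130)),((318,228),(6,35,130)),((246,601),(-6,-35,130)),((313,601),(6,-35,130))]
o=[((np.array(q)+.5)/3-.5+(230,140),m) for q,m in L]
for tilt in(0,1):
    def f(q):
        Rm=B@Rz(q[3])@R.from_euler("xy",q[4:6]*tilt).as_matrix()
        return np.concatenate([proj(c,Rm@np.array(m,float)+q[:3])-uv for uv,m in o])
    r=least_squares(f,[0,0,105,0,0,0]);print(r.x.round(3),np.abs(r.fun).max().round(2))
```

```text
[ -0.221   0.552 107.871   0.      0.      0.   ] 0.93
[-3.17000e-01  5.06000e-01  1.07812e+02  0.00000e+00 -1.00000e-03
  1.00000e-03] 0.77
```

```bash
python3 -c "
from h import *
mvc((582,-12,265),-6)"
```

```text
cmd [ 472.3 -315.8  125. ] 18.0 meas [ 472.7 -316.2  125.9] 18.0 t 22.2 F [-0.44 -0.76 -3.31] op 10.8
move cm [ 25.503  19.822 -14.001] turn 0.4188
```

Call:
move_arm(
  series=[
    [[0,0,-4,0,0],[0,0,-9,0,0],[0,0,-14,0,0],[3,2.3,-14,0.06,0],[6,4.7,-14,0.13,0],[9,7,-14,0.2,0],[12,9.3,-14,0.27,0],[15,11.7,-14,0.34,0],[18,14,-14,0.4188,0],[21.5,16.7,-14,0.4188,0],[24,18.6,-14,0.4188,0],[25.5,19.82,-14,0.4188,0],[25.5,19.82,-14,0.4188,0],[25.5,19.82,-14,0.4188,0],[25.5,19.82,-14,0.4188,0]],
  ],
)

```text
clock: 23.7
ee_pos: [581.6, -12.7, 264.6]
tcp_rot: [-0.0, 0.743, 0.669, -0.0]
wrist_force: [0.6, 0.3, -3.9]
opening: 10.6
```

```bash
python3 -c "
from h import *
log(25.5,19.82,-14,.4188)
mvc((582,-12,265),-6);snap('wrist','w23')"
```

```text
cmd [582. -12. 265.] -6.0 meas [581.6 -12.7 264.6] -6.04 t 23.7 F [ 0.58  0.33 -3.88] op 10.6
move cm [ 0.003  0.    -0.001] turn 0.0
```

View pics/w23.png

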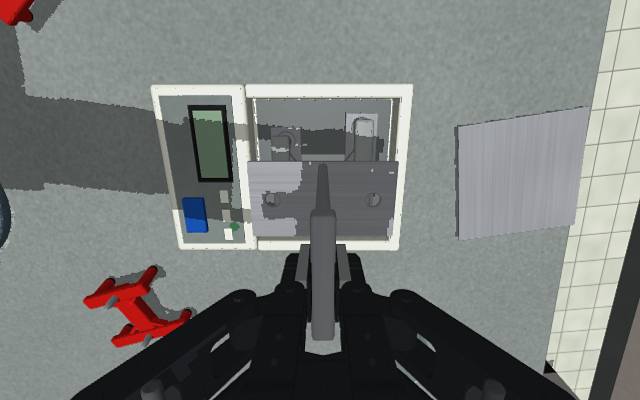

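```bash
python3 -c "
from h import *
crop('w23',240,90,410,240,4,'w23c')"
```

```text
(no output)
```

View pics/w23c.png

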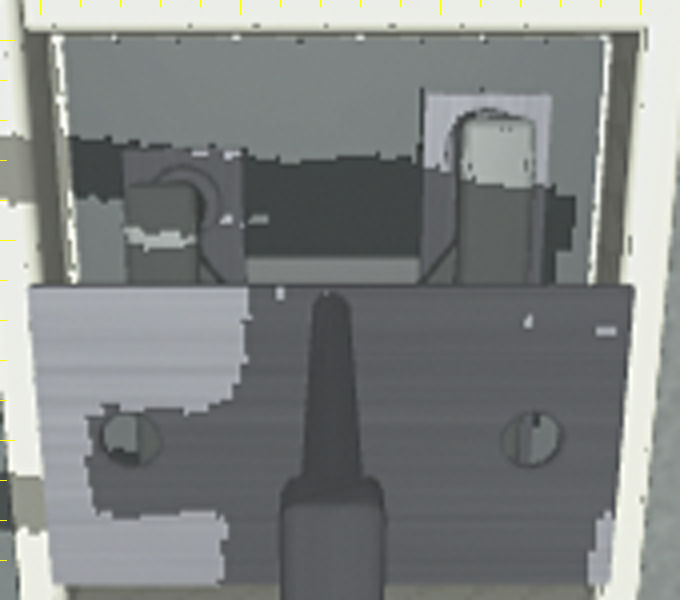

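Run:
```python
from h import *
p=camera_params("wrist");T=p["tool_from_camera"];c=(p["camera_matrix"],T[:3,:3],T[:3,3])
B=np.array([[0,1,0],[1,0,0],[0,0,-1.]])
def go(o,z=None):
    def f(q):
        Rm=B@Rz(q[3])
        return np.concatenate([proj(c,Rm@np.array(m,float)+[q[0],q[1],q[2] if z is None else z])-uv for uv,m in o])
    r=least_squares(f,[0,0,105,0]);print(r.x.round(3),np.abs(r.fun).max().round(2))
g=lambda L:[((np.array(q)+.5)/4-.5+(240,90),m) for q,m in L]
C=g([((126,183),(-55,49,13)),((197,183),(-35,49,13)),((462,118),(35,66,13)),((534,119),(55,66,13))])
for z in(None,182.5,185): go(C,z)
F=g([((29,285),(-65,35,4)),((635,285),(65,35,4)),((608,584),(65,-35,4)),((54,584),(-65,-35,4)),((132,440),(-45,0,4)),((533,438),(45,0,4)),((282,503),(-6,35,130)),((386,503),(6,35,130))])
for z in(None,105.3): go(F,z)
```

```text
[ 1.86000e-01 -7.81000e-01  1.89394e+02 -3.00000e-03] 0.49
[ 6.78000e-01 -7.97000e-01  2.09995e+02 -3.00000e-03] 1.45
[ 5.00000e-01 -7.91000e-01  1.06639e+02 -3.00000e-03] 1.04
[ 2.89000e-01  4.08000e-01  1.07597e+02 -1.00000e-03] 0.65
[ 1.10200e+00  4.06000e-01  1.04981e+02 -1.00000e-03] 1.11
```

Call:
move_arm(
  series=[
    [[0,-0.1,1.5,0.003,0],[0,-0.1,3,0.003,0],[0,-0.1,3.7,0.003,0],[0,-0.1,3.7,0.003,0],[0,-0.1,3.7,0.003,0]],
  ],
)

```text
clock: 24.25
ee_pos: [580.9, -12.1, 227.6]
tcp_rot: [-0.0, 0.744, 0.668, -0.0]
wrist_force: [0.0, -0.4, -3.8]
opening: 10.8
```

```bash
python3 -c "
from h import *
log(0,-.1,3.7,.003)
mvc((582,-12,220),-6);snap('wrist','w24');crop('w24',230,90,420,240,4,'w24c')"
```

```text
cmd [581.  -11.9 228. ] -6.17 meas [580.9 -12.1 227.6] -6.19 t 24.25 F [ 0.05 -0.37 -3.76] op 10.8
move cm [0.004 0.1   0.799] turn -0.003
```

View pics/w24c.png

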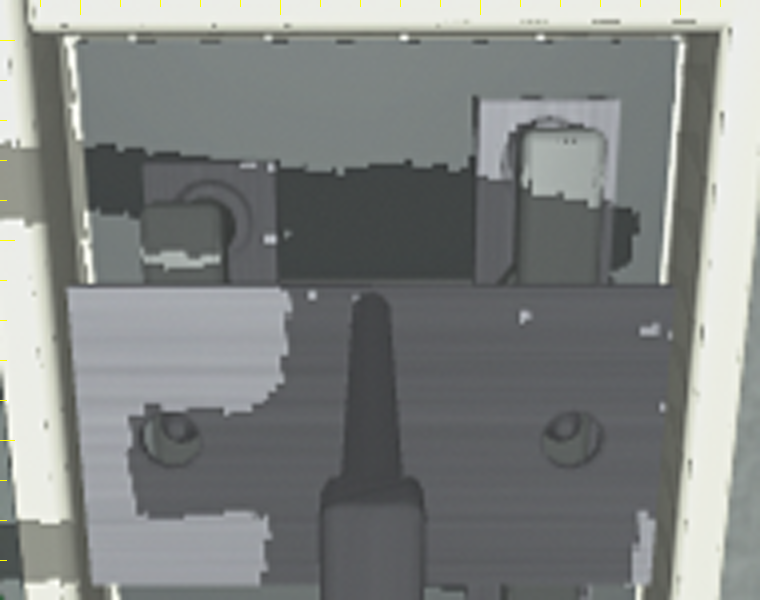

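Run:
```python
from h import *
p=camera_params("wrist");T=p["tool_from_camera"];c=(p["camera_matrix"],T[:3,:3],T[:3,3])
for b in(0,2.5):
  for P in [(.3,-44.6,101.3+b),(.3,-44.6,112.5+b),(.3,45.4,101.3+b),(.3,45.4,112.5+b),(1.3,45.4,112.5+b)]:
    print(P,((proj(c,P)-(230,90)+.5)*4).round(1))
```

```text
(0.3, -44.6, 101.3) [170.5 444.2]
(0.3, -44.6, 112.5) [178.5 428.7]
(0.3, 45.4, 101.3) [575.1 444.2]
(0.3, 45.4, 112.5) [567.1 428.6]
(1.3, 45.4, 112.5) [567.3 424.5]
(0.3, -44.6, 103.8) [172.3 440.6]
(0.3, -44.6, 115.0) [180.2 425.4]
(0.3, 45.4, 103.8) [573.3 440.6]
(0.3, 45.4, 115.0) [565.4 425.3]
(1.3, 45.4, 115.0) [565.6 421.3]
```

```bash
python3 -c "
from h import *
crop('w24',255,180,295,215,10,'a');crop('w24',355,180,395,215,10,'b')
a=cv2.imread('pics/a.png');b=cv2.imread('pics/b.png');a=cv2.convertScaleAbs(np.hstack([a,b]),alpha=1.6);cv2.imwrite('pics/w24z.png',a)"
```

```text
(no output)
```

View pics/w24z.png

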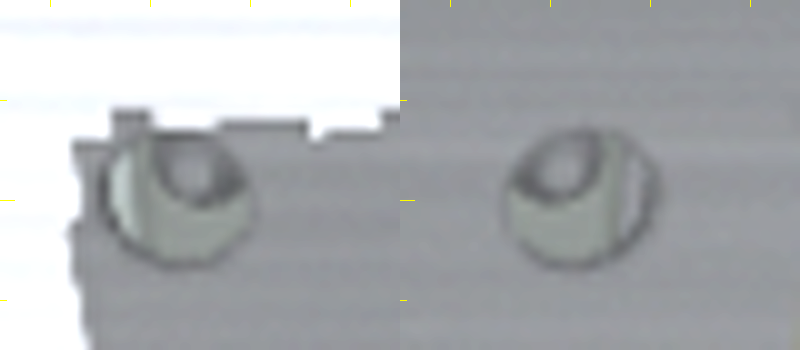

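Call:
move_arm(
  series=[
    [[-0.05,0,0.3,0,0],[-0.05,0,0.5,0,0],[-0.05,0,0.5,0,0]],
  ],
)

```text
clock: 24.6
ee_pos: [580.8, -12.4, 222.8]
tcp_rot: [-0.0, 0.744, 0.668, -0.0]
wrist_force: [-0.7, 0.1, -4.0]
opening: 10.6
```

```bash
python3 -c "
from h import *
log(-.05,0,.5,0)
mvc((582,-12,220),-6);snap('wrist','w25')
crop('w25',250,175,295,215,8,'a');crop('w25',355,175,400,215,8,'b')
a=cv2.imread('pics/a.png');b=cv2.imread('pics/b.png');a=cv2.convertScaleAbs(np.hstack([a,b]),alpha=1.6);cv2.imwrite('pics/w25z.png',a)"
```

```text
cmd [580.9 -12.4 223. ] -6.17 meas [580.8 -12.4 222.8] -6.17 t 24.6 F [-0.67  0.09 -4.04] op 10.6
move cm [0.054 0.1   0.299] turn -0.003
```

View pics/w25z.png

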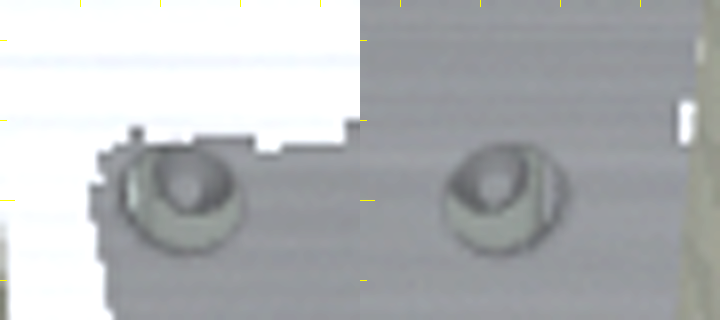

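Call:
move_arm(
  series=[
    [[0,0,0.2,0,0],[0,0,0.4,0,0],[0,0,0.4,0,0]],
  ],
)

```text
clock: 24.95
ee_pos: [580.7, -12.4, 218.6]
tcp_rot: [-0.0, 0.744, 0.668, -0.0]
wrist_force: [-0.2, 0.1, -2.7]
opening: 10.6
```

Call:
move_arm(
  series=[
    [[0,0,0.2,0,0],[0,0,0.4,0,0],[0,0,0.4,0,0]],
  ],
)

```text
clock: 25.25
ee_pos: [580.7, -12.4, 214.6]
tcp_rot: [-0.0, 0.744, 0.668, -0.0]
wrist_force: [-1.0, 0.7, -3.7]
opening: 10.6
```

Call:
move_arm(
  series=[
    [[0,0,0.2,0,0],[0,0,0.4,0,0],[0,0,0.4,0,0]],
  ],
)

```text
clock: 25.55
ee_pos: [580.7, -12.4, 210.6]
tcp_rot: [-0.0, 0.744, 0.668, -0.0]
wrist_force: [-0.4, 0.1, -3.2]
opening: 10.8
```

Call:
move_arm(
  series=[
    [[0,0,0.2,0,0],[0,0,0.4,0,0],[0,0,0.4,0,0]],
  ],
)

```text
clock: 25.85
ee_pos: [580.7, -12.4, 206.6]
tcp_rot: [-0.0, 0.744, 0.668, -0.0]
wrist_force: [0.5, -0.4, -3.8]
opening: 11.0
```

Call:
move_arm(
  series=[
    [[0,0,0.2,0,0],[0,0,0.3,0,0],[0,0,0.3,0,0]],
  ],
)

```text
clock: 26.15
ee_pos: [580.8, -12.4, 203.7]
tcp_rot: [-0.0, 0.744, 0.668, -0.0]
wrist_force: [0.3, 0.8, -3.5]
opening: 10.9
```

```bash
python3 -c "
from h import *
log(0,0,.4,0);log(0,0,.4,0);log(0,0,.4,0);log(0,0,.4,0);log(0,0,.3,0)
mvc((582,-12,220),-6);snap('wrist','w26');crop('w26',230,90,420,240,4,'w26c')"
```

```text
cmd [580.9 -12.4 204. ] -6.17 meas [580.8 -12.4 203.7] -6.18 t 26.15 F [ 0.27  0.81 -3.5 ] op 10.9
move cm [ 0.054  0.1   -1.601] turn -0.003
```

View pics/w26c.png

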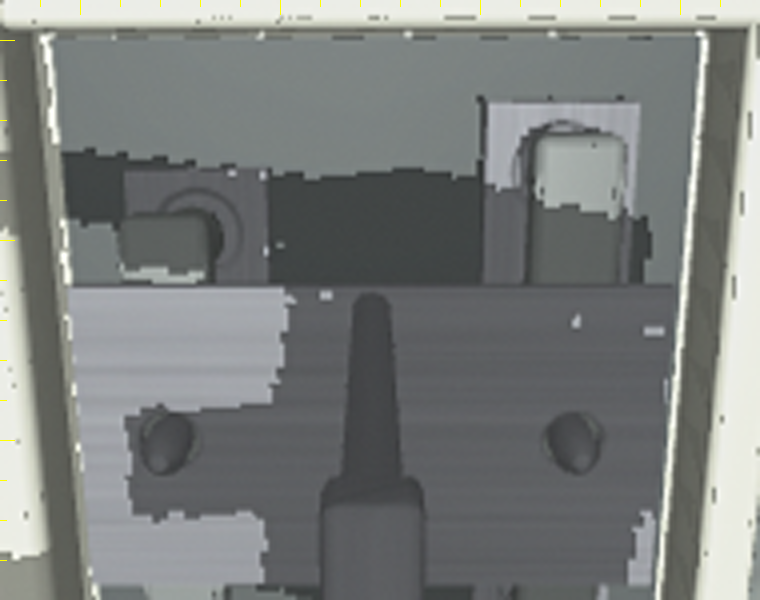

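Both pins are through the plate at (165,442) and (574,442). Lowering the last few mm.

Call:
move_arm(
  series=[
    [[0,0,0.1,0,0],[0,0,0.2,0,0],[0,0,0.2,0,0]],
  ],
)

```text
clock: 26.5
ee_pos: [580.8, -12.4, 201.8]
tcp_rot: [-0.0, 0.744, 0.668, -0.0]
wrist_force: [-0.4, -0.6, -2.9]
opening: 10.8
```

Call:
move_arm(
  series=[
    [[0,0,0.1,0,0],[0,0,0.1,0,0]],
  ],
)

```text
clock: 26.7
ee_pos: [580.9, -12.5, 201.0]
tcp_rot: [0.0, 0.744, 0.668, 0.0]
wrist_force: [0.1, 0.2, -2.2]
opening: 10.6
```

Call:
move_arm(
  series=[
    [[0,0,0.1,0,0],[0,0,0.1,0,0]],
  ],
)

```text
clock: 26.9
ee_pos: [581.1, -12.5, 200.5]
tcp_rot: [0.0, 0.744, 0.668, 0.0]
wrist_force: [-1.1, -0.2, 0.2]
opening: 10.7
```

Call:
move_arm(
  series=[
    [[0,0,0.02,0,0.125],[0,0,0.02,0,0.13],[0,0,0.02,0,0.15],[0,0,0.02,0,0.2],[0,0,0.02,0,0.3],[0,0,0.02,0,0.4],[0,0,0.02,0,0.5],[0,0,0.02,0,0.5],[0,0,0.02,0,0.5]],
  ],
)

```text
clock: 27.8
ee_pos: [580.9, -12.5, 199.8]
tcp_rot: [-0.0, 0.744, 0.668, -0.0]
wrist_force: [-0.6, 0.7, 0.7]
opening: 42.8
```

```bash
python3 -c "
from h import *
log(0,0,.2,0);log(0,0,.1,0);log(0,0,.1,0);log(0,0,.02,0)
mvc((582,-12,280),-6);snap('wrist','w27')"
```

```text
cmd [580.9 -12.4 199.8] -6.17 meas [580.9 -12.5 199.8] -6.18 t 27.8 F [-0.61  0.66  0.72] op 42.8
move cm [ 0.054  0.1   -8.021] turn -0.003
```

View pics/w27.png

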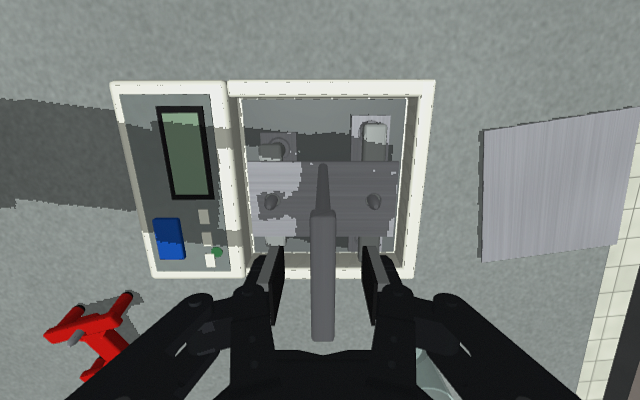

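Call:
move_arm(
  series=[
    [[0,0,-1,0,0.5],[0,0,-2.5,0,0.5],[0,0,-5,0,0.6],[0,0,-8,0,0.6],[0,0,-11,0,0.5],[0,0,-11,0,0.2],[0,0,-11,0,0]],
  ],
)

```text
clock: 28.55
ee_pos: [581.5, -12.5, 311.8]
tcp_rot: [0.001, 0.744, 0.668, 0.001]
wrist_force: [-0.9, -0.7, -0.7]
opening: 14.5
```

Run:
```python
from h import *
log(0,0,-11,0)
snap('wrist','w28');crop('w28',110,60,450,300,2,'w28c')
crop('w19',190,0,390,90,4,'w19k');crop('w27',130,190,230,290,5,'w27k')
mvc((422,-41,120),-6)
```

```text
cmd [580.9 -12.4 309.8] -6.17 meas [580.8 -12.4 310.2] -6.17 t 28.6 F [-0.75  0.72 -0.73] op 7.0
move cm [ -4.55  -15.495  18.979] turn -0.003
```

View pics/w28c.png

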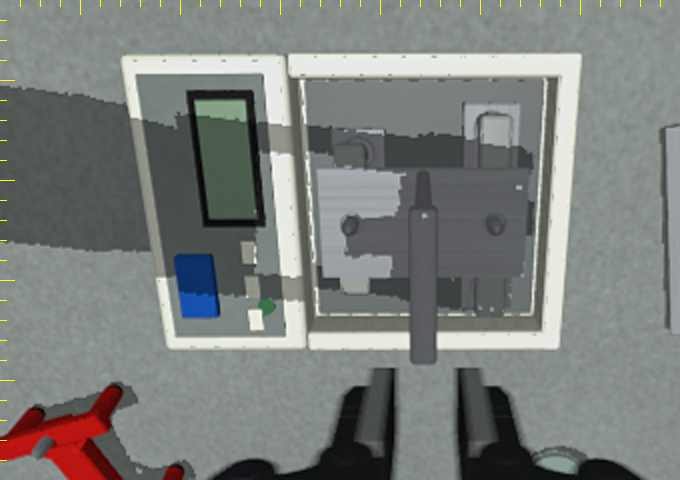

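View pics/w19k.png

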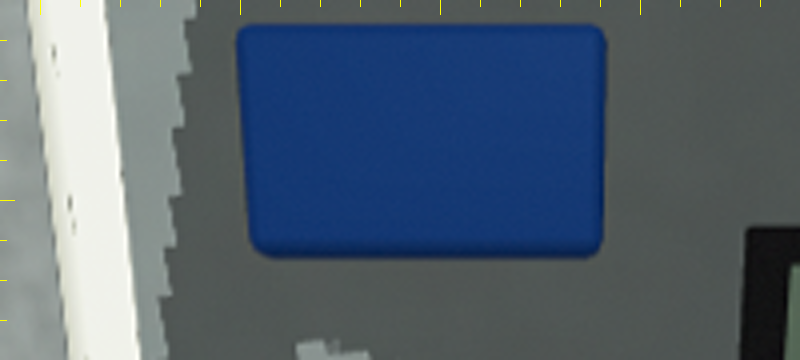

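View pics/w27k.png

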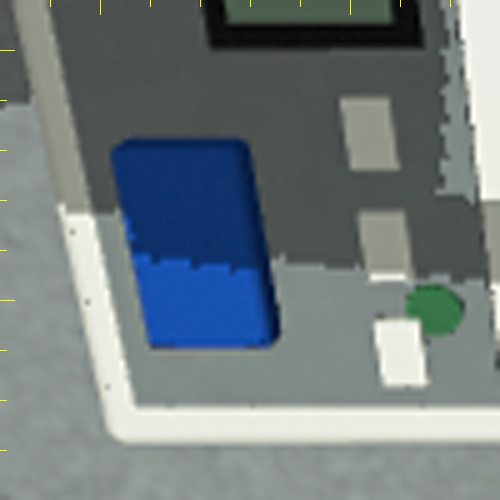

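Run:
```python
from h import *
a=wcam("w19");b=wcam("w27");t=cam("top")
A=(295.9,34.6);Bq=(168.5,238.5);C=(190+598/4,120+436/4)
print(tri([a,b],[A,Bq]));print(tri([a,b,t],[A,Bq,C]))
for c,p in((a,A),(b,Bq),(t,C)): print(onz(c,p,77).round(1))
```

```text
(array([417.72448646, -44.99417496,  72.1143172 ]), [np.float64(0.19095838177360025), np.float64(0.09492058063040856)])
(array([417.7248559 , -45.57979585,  71.8503664 ]), [np.float64(1.2636751834868152), np.float64(0.40186405910470396), np.float64(0.36707087279922357)])
[418.7 -44.6  77. ]
[420.9 -43.   77. ]
[417.6 -46.3  77. ]
```

Run:
```python
from h import *
mvc((419,-44.5,92),84)
```

```text
cmd [580.9 -12.4 309.8] -6.17 meas [580.8 -12.4 310.2] -6.17 t 28.6 F [-0.75  0.72 -0.73] op 7.0
move cm [ -4.93  -15.756  21.779] turn 1.5678
```

Call:
move_arm(
  series=[
    [[-1,-3,0,-0.14,0],[-2,-6.5,0,-0.28,0],[-3,-10,0,-0.42,0],[-4,-13,0,-0.56,0],[-4.9,-15.8,0,-0.7,0],[-4.9,-15.8,2,-0.84,0],[-4.9,-15.8,5,-0.98,0],[-4.9,-15.8,9,-1.12,0],[-4.9,-15.8,12,-1.26,0],[-4.9,-15.8,15,-1.4,0],[-4.9,-15.8,18,-1.54,0],[-4.9,-15.8,20,-1.574,0],[-4.9,-15.8,21,-1.574,0],[-4.9,-15.8,21,-1.574,0],[-4.9,-15.8,21,-1.574,0]],
  ],
)

```text
clock: 30.1
ee_pos: [418.8, -44.3, 100.2]
tcp_rot: [0.0, 0.053, 0.999, -0.0]
wrist_force: [0.6, 0.2, 0.0]
opening: -0.1
```

Run:
```python
from h import *
log(-4.9,-15.8,21,-1.574)
snap('wrist','w29')
mvc((419,-44.5,92),84)
```

```text
cmd [418.6 -44.2  99.8] 84.01 meas [419.2 -44.4 100.7] 83.97 t 30.15 F [-0.02  0.69 -0.24] op -0.0
move cm [-0.044 -0.03   0.779] turn 0.0002
```

View pics/w29.png

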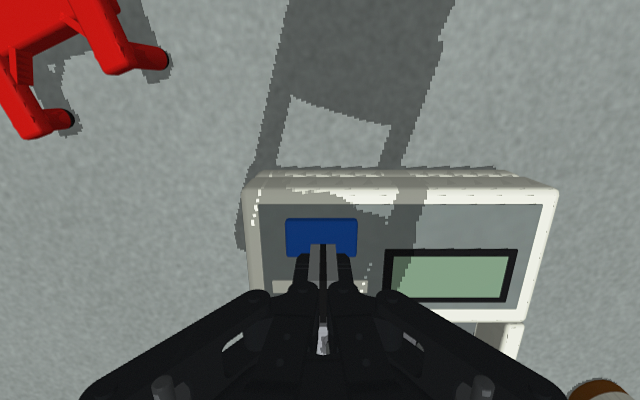

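Call:
move_arm(
  series=[
    [[0,0,1,0,0],[0,0,1.9,0,0],[0,0,2.1,0,0],[0,0,2.1,0,0]],
  ],
)

```text
clock: 30.55
ee_pos: [418.0, -44.0, 78.2]
tcp_rot: [-0.001, 0.052, 0.999, 0.0]
wrist_force: [-0.4, 0.3, 0.1]
opening: -0.3
```

Call:
move_arm(
  series=[
    [[0,0,0.2,0,0],[0,0,0.4,0,0],[0,0,0.4,0,0],[0,0,0.4,0,0]],
  ],
)

```text
clock: 30.95
ee_pos: [418.8, -44.3, 75.1]
tcp_rot: [0.0, 0.052, 0.999, -0.0]
wrist_force: [-0.5, -0.3, 1.8]
opening: 0.1
```

Call:
move_arm(
  series=[
    [[0,0,0.1,0,0],[0,0,0.15,0,0],[0,0,0.15,0,0],[0,0,0.15,0,0]],
  ],
)

```text
clock: 31.35
ee_pos: [418.8, -44.3, 73.5]
tcp_rot: [0.0, 0.052, 0.999, -0.0]
wrist_force: [-0.4, 0.5, 4.8]
opening: 0.2
```

Call:
move_arm(
  series=[
    [[0,0,0.1,0,0],[0,0,0.1,0,0],[0,0,0.1,0,0]],
  ],
)

```text
clock: 31.65
ee_pos: [418.8, -44.3, 72.9]
tcp_rot: [0.0, 0.052, 0.999, -0.0]
wrist_force: [-2.3, 1.2, 10.6]
opening: 0.1
```

Call:
move_arm(
  series=[
    [[0,0,-1,0,0],[0,0,-5,0,0],[0,0,-9,0,0],[0,0,-13,0,0],[3,5,-17,0,0],[5,10,-19,0,0],[5,15,-19,0,0],[5,20,-19,0,0],[5,25,-19,0,0],[5,25,-19,0,0],[5,25,-19,0,0]],
  ],
)

```text
clock: 32.75
ee_pos: [394.1, 212.4, 262.1]
tcp_rot: [-0.0, 0.05, 0.999, 0.0]
wrist_force: [0.5, -0.3, -0.1]
opening: -0.0
```

Run:
```python
from h import *
s=snap('top','t30');snap('side','s30');crop('t30',180,110,480,260,2,'t30c');crop('s30',220,90,480,290,3,'s30c');print(s['clock'],s['wrist_force'])
```

```text
32.75 [ 0.46885429 -0.33099587 -0.12830259]
```

View pics/t30c.png

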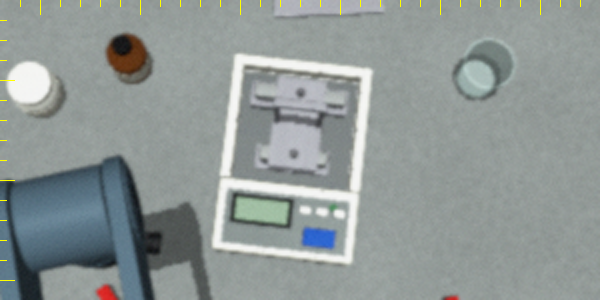

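View pics/s30c.png

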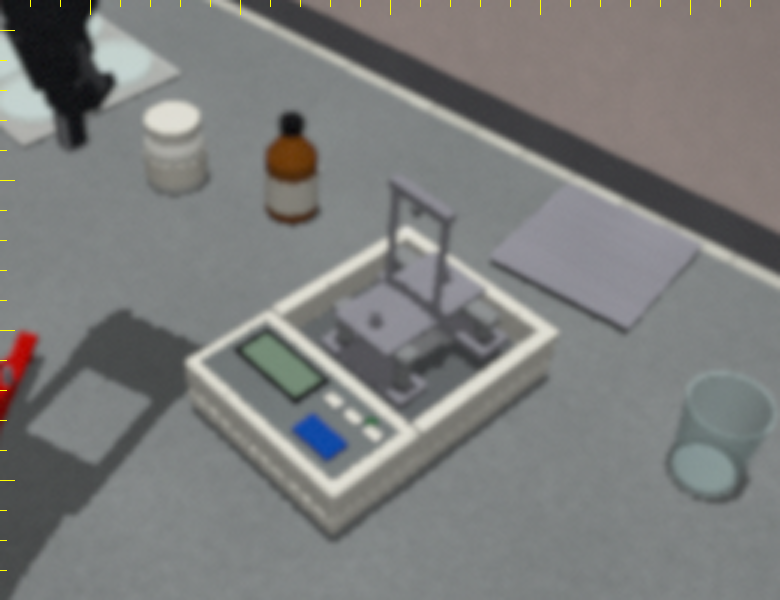

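The frame stands upright on the seated carrier with both pins through its plate. The bottle, jar and beaker are where they were, and the key is out again. Handing in.

```bash
python3 -c "
from rig import *
print(close_job())"
```

```text
the job is handed in; nothing more can be done
None
```

The job is done and handed in at about 33 s of the 70 s allowed. The interface reports no verdict, so this rests on my own readings.

- **Carrier:** I set the tilted carrier down rear feet first and let it turn level in a loosened grip, with at most about 13 N on the weighing cell. After release the wrist camera showed no tilt. The centre fitted within about 3 mm of the seat if I assume the stated height, and within 1 mm if I leave the height free.
- **Rock check:** I pressed each corner with about 5.7 N. Contact came at nearly the same height at both (95.0–95.2 mm), and the carrier only sank with the cell.
- **Frame:** It went down over both pins with no sideways push. It met the carrier at the expected height (TCP about 201 mm), and I let go with about 3.7 N resting on the carrier. The last pictures show it upright with both pins through the plate.
- **Zero key:** It bottomed out at 72.9 mm with 10.6 N and looks out again in the last pictures.
- **Bystanders:** The bottle, beaker and jar look unmoved. The gripper is clear of everything, and the wrist force is about zero.

**Disagreement:** heights fitted from the wrist camera came out 2–9 mm lower than the text's, so I relied on the text's heights and on touch. The wrist camera also read about 0.6 mm off sideways, which I corrected for.

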